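Fit the rear axle to a model car chassis and hold it

TASK

The bare chassis of the model car is already lying in the work stand: swing the stand's hold-down clamp right down onto it first, so that its rubber foot rests on the chassis. Then take the rear axle from its rack by the wheel and thread it from the chassis' left side, gently and without forcing it, through the left rear bush and on through the right one, until the wheel's hub comes up to the left bush. Finish while still holding it by the wheel, with the axle spanning both bushes, so that I can press the second wheel onto the bare end; leave the body shell, the paint jar and the screwdriver alone.

Things in the scene. Friction and masses are not known exactly. Their poses are not given: they have to be found in the camera images.
- clamp_arm (a joint): Angle in rad of the hold-down clamp's steel arm on the stand. 0 = level, rubber foot resting on the chassis (closed); about 1.57 = arm upright (open); range -0.03 to 1.75. It starts open, between 1.15 and 1.65. The hinge is stiff (about 0.25 N m of friction) and stays where it is left.
- clamp_hinge (a point): Point on the clamp's hinge, 134 mm above the table, on the right-hand (-y) side of the stand. Its x axis is the hinge axis and points to the car's nose; y points along the arm to the knob (turns with the arm). Closing turns the knob about the hinge towards the car's left side and down.
- clamp_knob (a point): Centre of the black ball knob, 22 mm in diameter, at the free end of the clamp's arm, 112 mm from the hinge. The arm is a steel bar 12 mm wide (along the hinge axis) and 9 mm thick; its rubber foot hangs 37 mm below it, 75 mm from the hinge. With the clamp closed the knob stands over the chassis, 134 mm above the table and 47 mm above the chassis' floor.
- chassis: Cream chassis of a 1:12 model car (0.45 kg), loose in the grey stand with 1 mm of play, nose away from the robot, rear axle missing. Origin: on its underside, 82 mm above the table, under the middle of the rear axle's line; x to the nose, y to its left, z up. Floor 80 mm wide, 5 mm thick; engine 27 mm high 24 to 66 mm ahead of the rear axle's line, clamp foot 90 mm ahead of it.
- bush_left (a point): Centre of the outer mouth of the left rear bush (flanged bronze, flange 22 mm in diameter). Axes as the chassis; the bore runs along y, 98 mm above the table. Bore 10 mm in diameter, flared to 16 mm at both mouths; bush 15 mm long.
- bush_right (a point): Centre of the outer mouth of the right rear bush, the same kind, in line with the left one: 90 mm from bush_left along the chassis' -y.
- wheel_center (a point): Centre of the rear wheel that is already on the axle: black rubber tyre 52 mm in diameter and 24 mm wide, gripped across its diameter from above. It lies on the axle's line, 45 mm above the table while in the rack. y axis points along the axle from the bare end to the wheel, z up in the rack.
- axle_hub (a point): Shoulder of the wheel's hub on the axle's line, 22 mm from wheel_center towards the bare end: the face (14 mm in diameter) that comes up to the left bush. The hub is 10 mm long, so the tyre's inner face stands 10 mm off it.
- axle_tip (a point): Bare rounded end of the steel axle, 7 mm in diameter, 115 mm beyond axle_hub and 137 mm from wheel_center. The axle lies level in two V notches of the wooden rack, 8 and 83 mm from the hub, and lifts straight out; the posts' tops are 50 mm above the table. Axle with wheel about 0.085 kg.
- axle_rack: Wooden rack that holds the axle: board 44 mm (x) by 110 mm (y) with two notched posts, 50 mm high. Origin under the board's centre; the wheel overhangs at +y, its centre 80 mm from the origin.
- body_shell: Bystander: cream body shell of the car, 355 x 152 x 94 mm, on the right. Origin about at the table under its centre.
- paint_jar: Bystander: small amber paint jar with a white cap, 42 mm in diameter, 48 mm high. Origin under its centre.
- screwdriver: Bystander: screwdriver, 150 mm long, black handle, lying on the mat. Origin under its middle.
Things that resemble listed ones, but are neither listed nor needed, are in the scene too. What is shaped like the part that bears wheel_center but blue or pink is not meant.

How it is judged:
On the way, in this order (a step that is already met when the one before it is completed fails the run):
1. the clamp is swung down onto the chassis (value of joint clamp_arm below 0.03 rad), for 0.3 s.
2. the axle's bare end has come through the left bush, from the left (y of axle_tip in the frame of bush_left between -0.085 and -0.017 m and x of axle_tip in the frame of bush_left between -0.006 and 0.006 m and z of axle_tip in the frame of bush_left between -0.006 and 0.006 m and value of joint clamp_arm below 0.03 rad), for 0.1 s.
At the end, for the whole second after the job is handed in: Clamp down (below 0.03 rad); axle in both bushes (within 5 mm and 0.08 rad of their line), bare end 15 mm or more out of the right one, hub within 7 mm of the left one; chassis moved under 8 mm; fingers still gripping the wheel (over 3 N, grasp within 45 mm of its centre) (value of joint clamp_arm below 0.03 rad and y of axle_tip in the frame of bush_right below -0.015 m and x of axle_tip in the frame of bush_right between -0.005 and 0.005 m and z of axle_tip in the frame of bush_right between -0.005 and 0.005 m and y of axle_hub in the frame of bush_left below 0.007 m and x of axle_hub in the frame of bush_left between -0.005 and 0.005 m and z of axle_hub in the frame of bush_left between -0.005 and 0.005 m and angle between the y axis of axle_tip and the y axis of chassis, either way round below 0.08 rad and contact force between the fingers and axle above 3 N and distance between the grasp point and wheel_center below 0.045 m and distance of chassis from where it was at the start of the episode below 0.008 m); the arm keeps its last pose, push and grip.
It fails at once if the axle is forced against the chassis (over 40 N) (contact force between axle and chassis above 40 N).
It fails at once if the chassis is knocked out of its place in the stand (over 12 mm) (distance of chassis from where it was at the start of the episode above 0.012 m).
It fails at once if a bystander is disturbed (moved over 25 mm) (distance of any of body_shell, paint_jar, screwdriver from where it was at the start of the episode above 0.025 m).
It also fails if it takes over 61 s, if anything falls off the work surface, if the arm or the gripper's body presses on something with over 40 N, if the wrist force passes 120 N, or if a joint passes its speed limit or range.

ROBOT

A 7-joint arm with a two-finger parallel gripper is mounted at the origin on the work surface. World frame = base frame: x ahead of the robot, y to its left, z up, the work surface at z = 0. Lengths are in m, angles in rad, forces in N, time in s.
With the tool pointing down it reaches from about 0.4 to 0.85 m from the base axis. Payload 10.4 kg.
Tool frame: the origin (TCP) lies between the finger pads; the fingertips stand 25 mm ahead of it and the grasp point (between the pads) lies 6 mm ahead of it; x points along the fingers, y is the direction in which the jaws open and shut, and the axes are right-handed (so a half turn about x gives the same grasp; the last joint's range is limited). The gripper opens to 87 mm and grips with 3 to 60 N. Pads are 19 mm wide; open, the fingers measure 117 mm over their backs; the gripper's body (75 mm by 190 mm) begins 51 mm behind the grasp point.
Start: joints at [1.119, 0.332, -0.065, 1.46, 0.022, 1.35, -0.088], TCP at [0.26, -0.568, 0.248] pointing down, gripper open.
Joint ranges: [-2.6, 2.6], [-0.5, 2.12], [-1.47, 1.34], [0.16, 2.42], [-1.27, 4.41], [0.06, 2.06], [-2.6, 2.6]. Speed limits (rad/s): [2.22, 2.22, 2.79, 2.79, 3.14, 3.14, 3.14].

INTERFACE

Orientations are given as a unit quaternion [x, y, z, w].
In Python, from bench import r gives the robot as it stands.
- The arm moves only by the shell command python3 -m pendant 'ROWS' [FORCE]. ROWS is JSON, a list of rows, each an object with "translation": the shift along the world's x, y, z in cm, a list of three; "angular": the turn, a rotation vector about the world's x, y, z in degrees, a list of three; "hand": the opening, from -1 (shut) to 1 (fully open). In form: [{"translation": [dx, dy, dz], "angular": [wx, wy, wz], "hand": hand}, ...]. A call has 1 to 20 rows; each row shifts and turns the commanded pose from where the row before left it; what a row does not reach is not made up. A row lasts 1/10 s, in which the tool goes at most 50 mm and 8.59 degrees, less where a joint would pass 70% of its speed; a pose out of reach is approached as far as the arm can. A call is refused whole if a number of a shift passes 5 or a number of a turn 8.59, either way. A call with a gripper value outside its range is refused whole. The fingers move at their own pace and stop on an object; FORCE is the grip in N (left out, the last holds). Time passes only in rows, so rows that do not move let the fingers close. It gives the time, the measured TCP pose, the force and the opening at its end, in the units of the state.
- r.read_state(): the state, without advancing time (a new reading comes with each control period).
- r.camera(name): name is "scene" or "top" or "wrist"; returns the picture (420x560x3 uint8, red, green, blue); there is no depth.
- r.camera_info(name): a dict with "fx", "fy", "cx", "cy" (pixels), "rvec" (rotation vector, rad) and "tvec" (3), from world to camera coordinates, as OpenCV has them; the wrist camera has in their place "mount" (4x4, takes a point from camera to tool coordinates, whose origin is the TCP and whose axes are the tool frame's). Camera axes: x right, y down, z forward; pixel columns grow to the right and rows downward; lengths in m; the calibration is good to about 2 mm. A picture is of the moment at which its call begins: read the wrist's pose just before it. camera_info takes no time and is no camera call.
- r.close_job(): hands the job in, once; it reports no verdict.
Trained networks look in the newest picture that a camera, given by its name, has taken for a name from the list of things; names that differ only in an ending like _2 or _b are one class to them, and where a whole thing is asked for, a point or a joint stands for the part that bears it (a point fixed in the world has none). Each returns a list of dicts, best first, with "confidence" (0 to 1); they miss things now and then, are a little off and sometimes report something else, mostly with a low value. They report only what shows in the picture. A call takes as long as a camera call. They do not tell look-alikes from the thing itself.
- r.find_in(camera, name): "point" ([row, column] in pixels, amid what is visible of it).
- r.mark_of(camera, name): "point" ([row, column] in pixels: a listed point, or the origin of a listed thing).
The state is a dict: "time": time; "joint_positions": joint angles; "joint_vel": joint speeds; "joint_torque": joint torques, N m; "ee_pos": TCP position; "eef_rot": TCP orientation; "ft_force": force on the tool from outside, world axes, zero at the start; "torque": the same for the moment, N m; "width": finger opening in m.
Only numpy, scipy, OpenCV 4.12 (cv2) and the standard library are available. Lean on these libraries where they do the work, as an engineer would, in place of code of your own. Each camera call takes 0.05 s, during which the arm holds its last target.

## Working session

There is one attempt and no reset: what is moved stays moved. The work goes in short steps, Python scripts to look and compute and a shell command to move; the robot and the scene stay as the last step left them, time stands still between calls to the robot, and variables do not carry over. Pictures are saved under pics/ and viewed, and the job is handed in when it is done.

```bash
ls; mkdir -p pics
cat > h.py <<'E'
import numpy as np, cv2
from scipy.spatial.transform import Rotation as R
from bench import r
def save(n,name):
    im=r.camera(n); cv2.imwrite(f'pics/{name}.png',cv2.cvtColor(im,cv2.COLOR_RGB2BGR)); return im
def cam(n,st=None):
    i=r.camera_info(n)
    K=np.array([[i['fx'],0,i['cx']],[0,i['fy'],i['cy']],[0,0,1]])
    if 'mount' in i:
        st=st or r.read_state()
        T=np.eye(4);T[:3,:3]=R.from_quat(st['eef_rot']).as_matrix();T[:3,3]=st['ee_pos']
        C=T@np.array(i['mount']); Rw=C[:3,:3].T; t=-Rw@C[:3,3]
    else:
        Rw=R.from_rotvec(np.ravel(i['rvec'])).as_matrix(); t=np.ravel(i['tvec'])
    return K,Rw,t
def proj(c,P):
    K,Rw,t=c; p=K@(Rw@np.array(P)+t); return p[1]/p[2],p[0]/p[2]
def ray(c,rc):
    K,Rw,t=c; d=Rw.T@np.linalg.inv(K)@np.array([rc[1],rc[0],1.]); return -Rw.T@t,d/np.linalg.norm(d)
def atz(c,rc,z):
    o,d=ray(c,rc); return o+d*(z-o[2])/d[2]
def tri(l):
    A=np.zeros((3,3));b=np.zeros(3);rs=[ray(c,p) for c,p in l]
    for o,d in rs:
        M=np.eye(3)-np.outer(d,d);A+=M;b+=M@o
    X=np.linalg.solve(A,b); return X,[np.linalg.norm((np.eye(3)-np.outer(d,d))@(X-o)) for o,d in rs]
E
python3 - <<'E'
from h import *
s=r.read_state();print(s)
for n in ['scene','top','wrist']:
    save(n,n+'0'); c=cam(n); print(n,'cam at',(-c[1].T@c[2]).round(3),c[0][0,0])
E
```

```text
pics
{'time': 0.0, 'joint_positions': array([ 1.11938707,  0.33290015, -0.06469222,  1.46094634,  0.02159225,
        1.34990671, -0.08850803]), 'joint_vel': array([ 0.00099048, -0.00071343,  0.00050885, -0.00028296, -0.00138681,
       -0.00119729, -0.00047636]), 'joint_torque': array([-3.42465137e-04, -6.23254895e+01,  2.47127458e-02, -3.89897203e+01,
       -6.12170273e-02,  4.00990422e-02,  1.54283784e-04]), 'ee_pos': array([ 0.25971263, -0.56809106,  0.24673384]), 'eef_rot': array([-0.69078396, -0.15095047,  0.69104772, -0.1499484 ]), 'ft_force': array([ 0.79184629, -0.40150621,  0.30652654]), 'torque': array([ 0.05861163, -0.02808979,  0.00336225]), 'width': 0.0868206636108415}
scene cam at [1.244 0.757 0.86 ] 534.9799398360017
top cam at [ 0.414 -0.011  1.002] 390.0845371368195
wrist cam at [ 0.335 -0.533  0.384] 314.88836694279803
```

View pics/scene0.png

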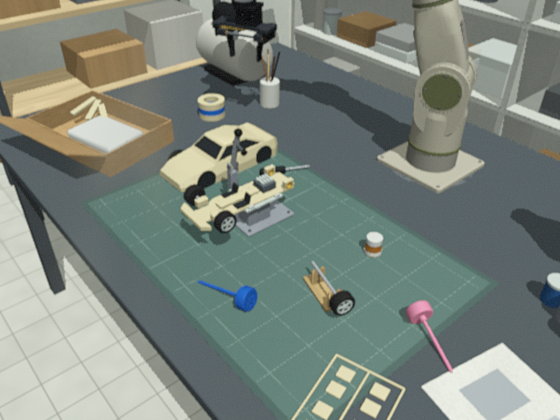

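View pics/top0.png

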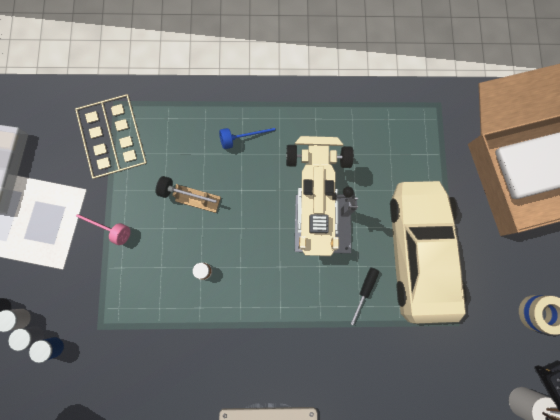

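Run:
```python
from h import *
C={n:cam(n) for n in ['scene','top']}
for nm in ['clamp_hinge','clamp_knob','chassis','bush_left','bush_right','wheel_center','axle_hub','axle_tip','axle_rack','paint_jar','screwdriver','body_shell']:
    o={}
    for n in C:
        o[n]=r.mark_of(n,nm)[:3]
        print(nm,n,[(np.round(x['point'],1).tolist(),round(x['confidence'],2)) for x in o[n]])
    if o['scene'] and o['top']:
        X,e=tri([(C[n],o[n][0]['point']) for n in C]); print('   ',X.round(4),np.round(e,4))
print(r.read_state()['time'])
```

```text
clamp_hinge scene [([165.4, 232.6], 0.83), ([291.6, 318.3], 0.61), ([259.9, 309.9], 0.58)]
clamp_hinge top [([206.8, 352.6], 0.71)]
    [ 0.5823 -0.1978  0.1287] [0.0021 0.0021]
clamp_knob scene [([127.7, 238.1], 0.77), ([303.8, 342.4], 0.36)]
clamp_knob top [([193.9, 350.1], 0.63), ([242.9, 341.1], 0.41)]
    [ 0.584  -0.1668  0.2506] [0.0006 0.0006]
chassis scene [([183.8, 277.7], 0.83), ([131.3, 238.4], 0.36)]
chassis top [([245.8, 317.1], 0.86)]
    [ 0.4976 -0.12    0.0763] [0.0017 0.0017]
bush_left scene [([188.1, 286.9], 0.84)]
bush_left top []
bush_right scene [([169.1, 265.7], 0.6)]
bush_right top [([244.9, 337.2], 0.73)]
    [ 0.4986 -0.1655  0.0992] [0.0033 0.0033]
wheel_center scene [([309.6, 418.2], 0.85), ([300.9, 247.3], 0.81), ([303.9, 338.7], 0.75)]
wheel_center top [([182.9, 164.9], 0.92), ([231.9, 117.5], 0.67), ([137.1, 224.0], 0.6)]
    [0.6102 0.3192 0.066 ] [0.0807 0.0807]
axle_hub scene [([291.7, 237.4], 0.9), ([320.3, 425.2], 0.88), ([293.7, 335.0], 0.75)]
axle_hub top [([231.5, 111.0], 0.9), ([137.2, 234.0], 0.67), ([191.3, 171.2], 0.6)]
    [0.6795 0.2488 0.1395] [0.1806 0.1806]
axle_tip scene [([282.2, 200.6], 0.94), ([369.2, 450.2], 0.7), ([259.0, 306.7], 0.64)]
axle_tip top [([212.3, 75.6], 0.96), ([204.5, 213.6], 0.86), ([128.6, 268.3], 0.85)]
    [0.7372 0.2771 0.2366] [0.2104 0.2104]
axle_rack scene [([293.8, 319.8], 0.63)]
axle_rack top [([199.8, 198.9], 0.64)]
    [ 0.6269  0.1792 -0.0064] [0.0012 0.0012]
paint_jar scene [([253.6, 372.7], 0.7)]
paint_jar top [([201.8, 200.0], 0.54), ([272.3, 204.4], 0.52)]
    [0.5681 0.1975 0.1009] [0.0508 0.0508]
screwdriver scene [([175.3, 284.6], 0.5)]
screwdriver top [([296.1, 364.6], 0.94)]
    [ 0.3723 -0.245  -0.0117] [0.004 0.004]
body_shell scene [([162.9, 219.1], 0.72)]
body_shell top [([250.0, 420.3], 0.71)]
    [ 0.4929 -0.3959  0.0048] [0.0032 0.0032]
1.35
```

Run:
```python
from h import *
s=r.read_state();print(R.from_quat(s['eef_rot']).as_matrix().round(3)); print(r.camera_info('wrist')['mount'])
C={n:cam(n) for n in ['scene','top']}
for a,b in [((303.9,338.7),(182.9+4,164.9)),((293.7,335),(191.3,171.2)),((259,306.7),(204.5,213.6))]:
    print(tri([(C['scene'],a),(C['top'],b)]))
print(atz(C['top'],(244.9,337.2),.098),atz(C['top'],(204.5,213.6),.045),atz(C['top'],(187,164),.045))
```

```text
[[ 0.     0.416 -0.909]
 [-0.    -0.909 -0.416]
 [-1.     0.    -0.   ]]
[[-1.25860019e-03 -3.02041222e-01  9.53294035e-01 -1.37489002e-01]
 [ 9.99999082e-01 -8.59413802e-04  1.04796695e-03 -5.49264483e-04]
 [ 5.02744833e-04  9.53294478e-01  3.02042026e-01 -8.33291539e-02]
 [ 0.00000000e+00  0.00000000e+00  0.00000000e+00  1.00000000e+00]]
(array([0.65016011, 0.25625496, 0.04062255]), [np.float64(0.0011404975970843016), np.float64(0.0011404975970845217)])
(array([0.63879995, 0.23668261, 0.04720027]), [np.float64(0.003391151782765812), np.float64(0.0033911517827659022)])
(array([0.60911642, 0.12606257, 0.04919113]), [np.float64(0.009586431433463145), np.float64(0.009586431433463079)])
[ 0.49636053 -0.16324954  0.098     ] [0.60323534 0.13354865 0.045     ] [0.64807327 0.25810891 0.045     ]
```

View pics/wrist0.png

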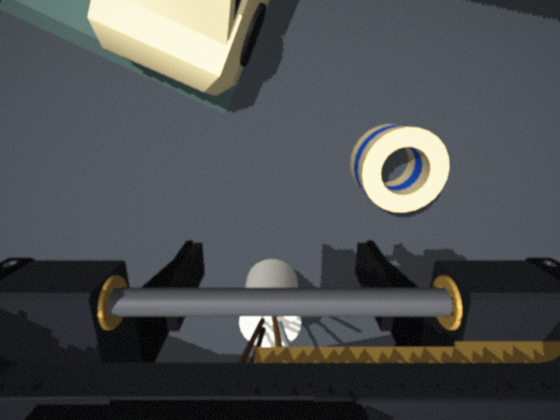

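```bash
python3 -m pendant '[{"translation":[1,2,4],"angular":[0,0,5],"hand":1},{"translation":[2,3,3.3],"angular":[0,0,5],"hand":1},{"translation":[2.7,3.7,1],"angular":[0,0,5],"hand":1},{"translation":[2.7,3.7,1],"angular":[0,0,5],"hand":1},{"translation":[2.7,3.7,1],"angular":[0,0,5],"hand":1},{"translation":[2.7,3.7,1],"angular":[0,0,5],"hand":1},{"translation":[2.7,3.7,1],"angular":[0,0,5],"hand":1},{"translation":[2.7,3.7,1],"angular":[0,0,5],"hand":1},{"translation":[2.7,3.7,1],"angular":[0,0,5],"hand":1},{"translation":[2.7,3.7,1],"angular":[0,0,5],"hand":1},{"translation":[2.7,3.7,1],"angular":[0,0,5],"hand":1},{"translation":[2.7,3.5,1],"angular":[0,0,5],"hand":1},{"translation":[0,0,0],"angular":[0,0,5.4],"hand":1},{"translation":[0,0,0],"angular":[0,0,0],"hand":1},{"translation":[0,0,0],"angular":[0,0,0],"hand":1}]'
python3 - <<'E'
from h import *
s=r.read_state();print(R.from_quat(s['eef_rot']).as_matrix().round(3),s['ee_pos'],s['joint_positions'].round(2))
save('wrist','w1');c=cam('wrist',s)
for nm in ['clamp_hinge','clamp_knob','chassis','bush_left','bush_right']:
    o=r.mark_of('wrist',nm)[:3]
    print(nm,[(np.round(x['point'],1).tolist(),round(x['confidence'],2)) for x in o])
E
```

```text
time: 2.85
ee_pos: [0.5595, -0.1514, 0.4204]
eef_rot: [-0.501, -0.499, 0.501, -0.499]
ft_force: [-0.2, -0.4, 0.5]
width: 0.0871
[[-0.     1.    -0.005]
 [-0.    -0.005 -1.   ]
 [-1.    -0.     0.   ]] [ 0.55953863 -0.15139139  0.4203555 ] [ 0.59  0.24 -0.51  1.24  0.12  1.69  0.1 ]
clamp_hinge [([201.0, 301.2], 0.72)]
clamp_knob [([200.0, 310.2], 0.89)]
chassis [([137.1, 239.2], 0.62)]
bush_left [([107.2, 240.4], 0.75)]
bush_right [([173.8, 239.4], 0.56)]
```

View pics/w1.png

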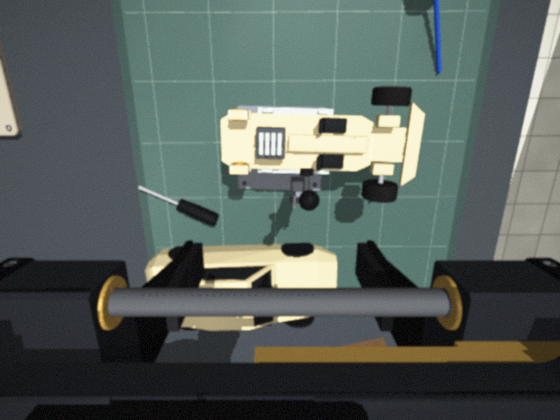

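```bash
cat > geo.py <<'E'
from h import *
E
python3 - <<'E'
from h import *
s=r.read_state();c=cam('wrist',s);C={n:cam(n) for n in ['scene','top']}
D={'hinge':((165.4,232.6),(206.8,352.6),(201,301.2)),'knob':((127.7,238.1),(193.9,350.1),(200,310.2)),
'chassis':((183.8,277.7),(245.8,317.1),(137.1,239.2)),'bl':((188.1,286.9),None,(107.2,240.4)),'br':((169.1,265.7),(244.9,337.2),(173.8,239.4))}
for k,(a,b,w) in D.items():
    l=[(C['scene'],a),(c,w)]+([(C['top'],b)] if b else [])
    X,e=tri(l);print(k,X.round(4),np.round(e,4))
    for z in {'hinge':[.134],'bl':[.098],'br':[.098],'chassis':[.082]}.get(k,[]):
        print('  ',[atz(q,p,z)[:2].round(4) for q,p in l])
E
```

```text
hinge [ 0.5853 -0.1972  0.1301] [0.0006 0.005  0.0049]
   [array([ 0.588, -0.193]), array([ 0.5899, -0.1972]), array([ 0.5797, -0.1951])]
knob [ 0.5869 -0.1633  0.2521] [0.001  0.005  0.0046]
chassis [ 0.4986 -0.1173  0.0779] [0.0027 0.0033 0.0027]
   [array([ 0.5039, -0.1151]), array([ 0.4997, -0.1136]), array([ 0.4959, -0.1182])]
bl [ 0.5064 -0.0725  0.0926] [0.0024 0.0024]
   [array([ 0.5137, -0.0679]), array([ 0.5051, -0.071 ])]
br [ 0.4991 -0.1654  0.0993] [0.003  0.0009 0.0036]
   [array([ 0.4991, -0.17  ]), array([ 0.4998, -0.1657]), array([ 0.4964, -0.1632])]
```

```bash
python3 -m pendant '[{"translation":[1.3,-0.6,-2.5],"angular":[0,0,0],"hand":1},{"translation":[1.3,-0.6,-4],"angular":[0,0,0],"hand":1},{"translation":[0,0,-2],"angular":[0,0,0],"hand":1},{"translation":[0,0,0],"angular":[0,0,0],"hand":1}]'
python3 - <<'E'
from h import *
s=r.read_state();print(s['ee_pos'])
save('wrist','w2');c=cam('wrist',s)
for nm in ['clamp_hinge','clamp_knob','chassis','bush_left','bush_right']:
    o=r.mark_of('wrist',nm)[:3]
    print(nm,[(np.round(x['point'],1).tolist(),round(x['confidence'],2)) for x in o])
    z={'clamp_hinge':.134,'clamp_knob':.252,'chassis':.082}.get(nm,.098)
    if o: print(atz(c,o[0]['point'],z))
E
```

```text
time: 3.55
ee_pos: [0.5847, -0.1628, 0.3322]
eef_rot: [-0.499, -0.501, 0.501, -0.498]
ft_force: [0.7, -0.4, 0.0]
width: 0.0867
[ 0.58467076 -0.16280663  0.33221116]
clamp_hinge []
clamp_knob [([219.4, 286.9], 0.81)]
[ 0.58951335 -0.15966718  0.252     ]
chassis [([134.4, 210.4], 0.96), ([214.0, 145.1], 0.74), ([99.6, 211.1], 0.53)]
[ 0.49980211 -0.11310121  0.082     ]
bush_left [([101.3, 209.4], 0.56)]
[ 0.50469079 -0.07525969  0.098     ]
bush_right [([178.2, 209.5], 0.62)]
[ 0.49870496 -0.16355257  0.098     ]
```

View pics/w2.png

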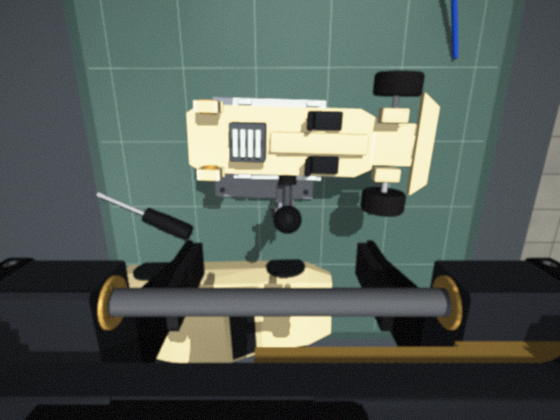

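```bash
python3 -m pendant '[{"translation":[0.3,0,-2.5],"angular":[0,0,-3.5],"hand":1},{"translation":[0,0,-2.5],"angular":[0,0,0],"hand":1},{"translation":[0,0,-1.6],"angular":[0,0,0],"hand":1},{"translation":[0,0,0],"angular":[0,0,0],"hand":1},{"translation":[0,0,0],"angular":[0,0,0],"hand":-0.4},{"translation":[0,0,0],"angular":[0,0,0],"hand":-0.4},{"translation":[0,0,0],"angular":[0,0,0],"hand":-0.4},{"translation":[0,0,0],"angular":[0,0,0],"hand":-0.4}]' 10
python3 - <<'E'
from h import *
s=r.read_state();print(s['ee_pos'])
save('wrist','w3');save('scene','s3')
E
```

```text
time: 4.65
ee_pos: [0.5892, -0.1625, 0.2704]
eef_rot: [0.515, 0.484, -0.515, 0.485]
ft_force: [-0.6, 0.5, 0.4]
width: 0.0632
[ 0.58916496 -0.16247843  0.27041939]
```

View pics/w3.png

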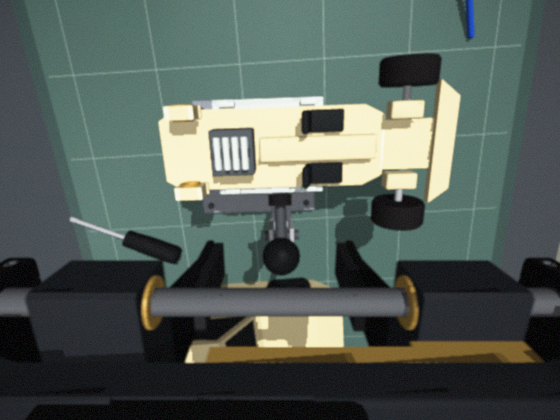

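View pics/s3.png

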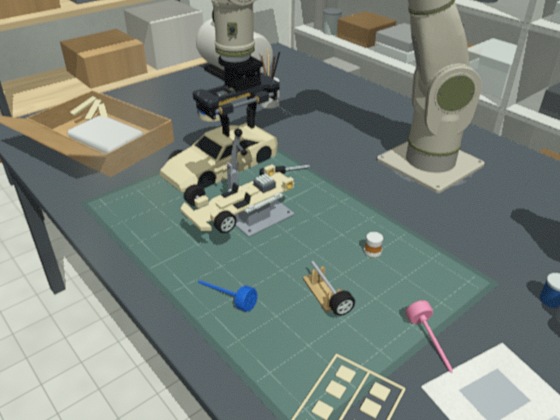

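Run:
```python
from h import *
s=r.read_state();c=cam('wrist',s)
print('tcp',proj(c,s['ee_pos']),'tip',proj(c,s['ee_pos']+np.array([0,0,-.025])))
print(atz(c,(256,281),.252),atz(c,(256,281),.245),atz(c,(256,281),.256))
C=cam('scene');print(tri([(c,(256,281)),(C,(133,238))]))
for k in('wrist','scene'):print(r.mark_of(k,'clamp_knob')[:2])
```

```text
tcp (np.float64(281.3392837231476), np.float64(279.9577739236256)) tip (np.float64(257.93126225537975), np.float64(279.85350991954465))
[ 0.58991161 -0.15768627  0.252     ] [ 0.58973471 -0.16124097  0.245     ] [ 0.5900127  -0.15565501  0.256     ]
(array([ 0.58913081, -0.16301957,  0.24022858]), [np.float64(0.0007549785395740155), np.float64(0.0007549785395738869)])
[{'point': [255.6, 280.1], 'confidence': 0.59}]
[{'point': [132.6, 236.8], 'confidence': 0.86}, {'point': [256.0, 373.6], 'confidence': 0.34}]
```

```bash
python3 -m pendant '[{"translation":[0,0.1,-0.9],"angular":[0,0,0],"hand":0.4},{"translation":[0,0.1,-0.7],"angular":[0,0,0],"hand":0.4},{"translation":[0,0,0],"angular":[0,0,0],"hand":-1},{"translation":[0,0,0],"angular":[0,0,0],"hand":-1},{"translation":[0,0,0],"angular":[0,0,0],"hand":-1},{"translation":[0,0,0],"angular":[0,0,0],"hand":-1},{"translation":[0,0,0],"angular":[0,0,0],"hand":-1},{"translation":[0,0,0],"angular":[0,0,0],"hand":-1},{"translation":[0,0,0],"angular":[0,0,0],"hand":-1}]' 10
python3 - <<'E'
from h import *
save('wrist','w4')
E
```

```text
time: 5.75
ee_pos: [0.59, -0.1605, 0.2538]
eef_rot: [0.516, 0.484, -0.514, 0.485]
ft_force: [6.7, -0.9, -2.1]
width: 0.0211
```

View pics/w4.png

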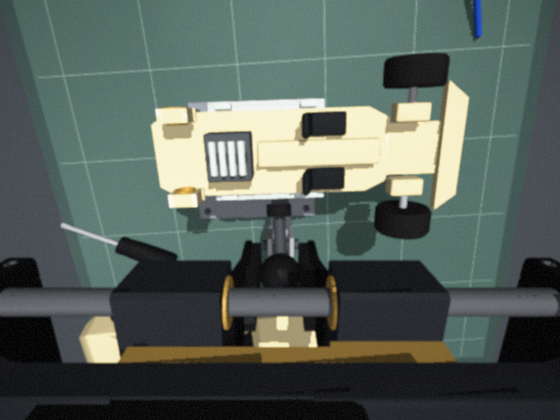

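```bash
python3 -m pendant '[{"translation":[0.15,0.78,-0.3],"angular":[0,0,0],"hand":-1},{"translation":[0.1,0.77,-0.35],"angular":[0,0,0],"hand":-1},{"translation":[0.05,0.73,-0.41],"angular":[0,0,0],"hand":-1},{"translation":[0.05,0.7,-0.46],"angular":[0,0,0],"hand":-1},{"translation":[0.05,0.66,-0.52],"angular":[0,0,0],"hand":-1},{"translation":[0.05,0.63,-0.56],"angular":[0,0,0],"hand":-1},{"translation":[0.04,0.58,-0.6],"angular":[0,0,0],"hand":-1},{"translation":[0.04,0.54,-0.65],"angular":[0,0,0],"hand":-1},{"translation":[0,0,0],"angular":[0,0,0],"hand":-1}]' 10
```

```text
time: 6.7
ee_pos: [0.5922, -0.1045, 0.2136]
eef_rot: [-0.514, -0.487, 0.516, -0.483]
ft_force: [-7.4, 3.6, -0.8]
width: 0.0212
```

```bash
python3 -m pendant '[{"translation":[-0.15,0.48,-0.69],"angular":[0,0,0],"hand":-1},{"translation":[0,0.43,-0.72],"angular":[0,0,0],"hand":-1},{"translation":[0,0.37,-0.75],"angular":[0,0,0],"hand":-1},{"translation":[0,0.32,-0.78],"angular":[0,0,0],"hand":-1},{"translation":[0,0.26,-0.8],"angular":[0,0,0],"hand":-1},{"translation":[0,0.2,-0.81],"angular":[0,0,0],"hand":-1},{"translation":[0,0.16,-1.11],"angular":[0,0,0],"hand":-1},{"translation":[0,0,0],"angular":[0,0,0],"hand":-1}]' 10
python3 - <<'E'
from h import *
save('scene','s5')
E
```

```text
time: 7.5
ee_pos: [0.5925, -0.0831, 0.1568]
eef_rot: [0.515, 0.485, -0.515, 0.484]
ft_force: [-0.2, 4.6, -3.0]
width: 0.0209
```

View pics/s5.png

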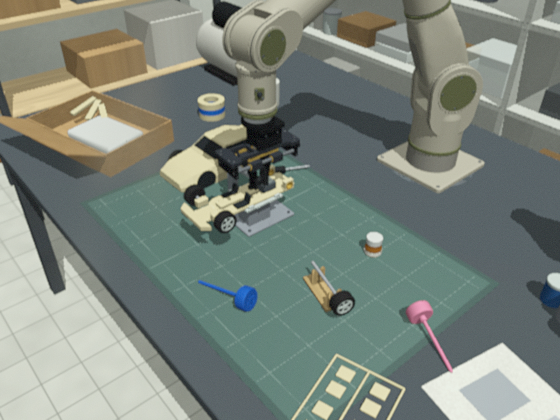

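```bash
python3 -m pendant '[{"translation":[0,0,-0.4],"angular":[0,0,0],"hand":-1},{"translation":[0,0,-0.4],"angular":[0,0,0],"hand":-1},{"translation":[0,0,-0.2],"angular":[0,0,0],"hand":-1},{"translation":[0,0,0],"angular":[0,0,0],"hand":-1}]' 10
```

```text
time: 7.95
ee_pos: [0.5925, -0.0829, 0.1484]
eef_rot: [0.515, 0.485, -0.515, 0.484]
ft_force: [-1.7, 6.1, -2.0]
width: 0.0212
```

```bash
python3 -m pendant '[{"translation":[0,0,-0.3],"angular":[0,0,0],"hand":-1},{"translation":[0,0,-0.2],"angular":[0,0,0],"hand":-1},{"translation":[0,0,0],"angular":[0,0,0],"hand":-1}]' 10;python3 -m pendant '[{"translation":[0,0,-0.2],"angular":[0,0,0],"hand":-1},{"translation":[0,0,0],"angular":[0,0,0],"hand":-1}]' 10
```

```text
time: 8.25
ee_pos: [0.5926, -0.0832, 0.1438]
eef_rot: [0.515, 0.485, -0.515, 0.484]
ft_force: [-2.3, 6.2, 1.9]
width: 0.0207
time: 8.45
ee_pos: [0.5926, -0.0836, 0.1426]
eef_rot: [0.515, 0.485, -0.515, 0.484]
ft_force: [-7.9, 5.0, 8.6]
width: 0.0212
```

```bash
python3 -m pendant '[{"translation":[0,0,-0.2],"angular":[0,0,0],"hand":-1},{"translation":[0,0,0],"angular":[0,0,0],"hand":-1},{"translation":[0,0,0],"angular":[0,0,0],"hand":-1}]' 10
python3 - <<'E'
from h import *
save('scene','s6');save('wrist','w6')
i=cv2.imread('pics/s6.png')[130:250,150:330];cv2.imwrite('pics/s6c.png',cv2.resize(i,None,fx=4,fy=4,interpolation=2))
E
```

```text
time: 8.75
ee_pos: [0.5926, -0.084, 0.1409]
eef_rot: [-0.515, -0.484, 0.515, -0.484]
ft_force: [-6.9, 3.6, 11.1]
width: 0.0208
```

View pics/s6c.png

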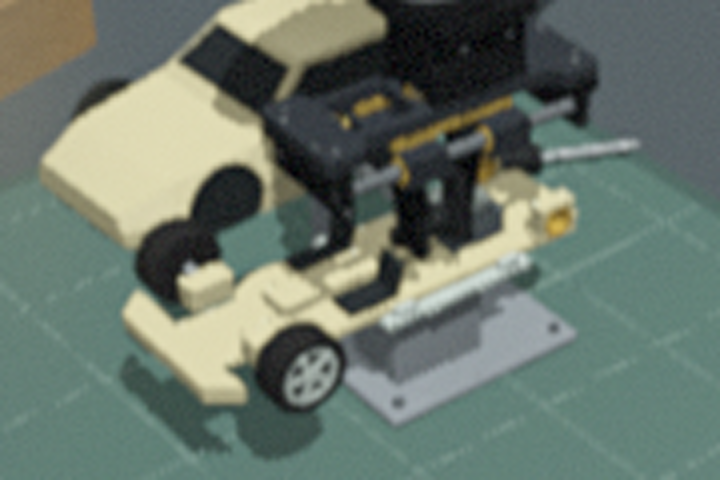

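View pics/w6.png

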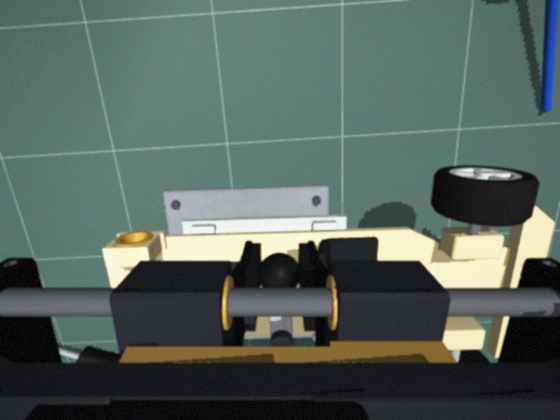

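```bash
python3 -m pendant '[{"translation":[0,0,0.3],"angular":[0,0,0],"hand":-0.35},{"translation":[0,0,0],"angular":[0,0,0],"hand":-0.35},{"translation":[0,0,0],"angular":[0,0,0],"hand":-0.35},{"translation":[0,0,1],"angular":[0,0,0],"hand":-0.35},{"translation":[0,0,2],"angular":[0,0,0],"hand":-0.35},{"translation":[0,0,2],"angular":[0,0,0],"hand":-0.35},{"translation":[0,0,0],"angular":[0,0,0],"hand":-1},{"translation":[0,0,0],"angular":[0,0,0],"hand":-1},{"translation":[0,0,0],"angular":[0,0,0],"hand":-1}]' 10
python3 - <<'E'
from h import *
s=r.read_state();print(s['ee_pos'])
save('wrist','w7');save('scene','s7');c=cam('wrist',s)
a=r.mark_of('wrist','clamp_knob');b=r.mark_of('scene','clamp_knob');print(a[:2],b[:2])
if a and b: print(tri([(c,a[0]['point']),(cam('scene'),b[0]['point'])]),atz(c,a[0]['point'],.134))
for nm in ['bush_left','bush_right']:
    for n in ('wrist','scene'):
        o=r.mark_of(n,nm); print(nm,n,[(x['point'],x['confidence'],atz(cam(n,s),x['point'],.098)) for x in o[:2]])
i=cv2.imread('pics/s7.png')[130:250,150:330];cv2.imwrite('pics/s7c.png',cv2.resize(i,None,fx=4,fy=4,interpolation=2))
E
```

```text
time: 9.75
ee_pos: [0.5923, -0.0845, 0.1918]
eef_rot: [-0.515, -0.485, 0.515, -0.484]
ft_force: [-0.0, -0.6, -0.3]
width: 0.0118
[ 0.59228096 -0.08445911  0.19176662]
[{'point': [318.6, 109.8], 'confidence': 0.68}] [{'point': [179.6, 257.5], 'confidence': 0.59}]
(array([ 0.42418513, -0.23969183,  0.01424027]), [np.float64(0.04114980360082846), np.float64(0.041149803600828566)]) [ 0.46326069 -0.14302178  0.134     ]
bush_left wrist [([210.9, 164.2], 0.76, array([ 0.50300863, -0.0739115 ,  0.098     ])), ([317.8, 109.2], 0.74, array([ 0.43820369, -0.16839614,  0.098     ]))]
bush_left scene [([186.9, 288.0], 0.71, array([ 0.50806941, -0.07012019,  0.098     ]))]
bush_right wrist []
bush_right scene [([169.1, 265.3], 0.68, array([ 0.49995686, -0.17063833,  0.098     ]))]
```

View pics/s7c.png

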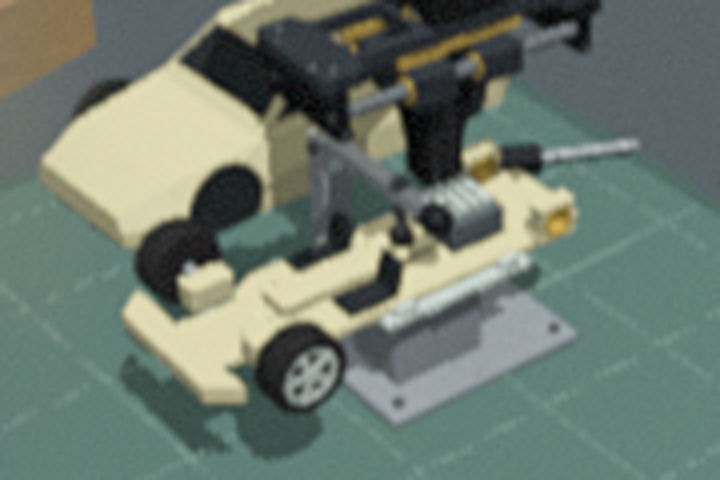

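View pics/w7.png

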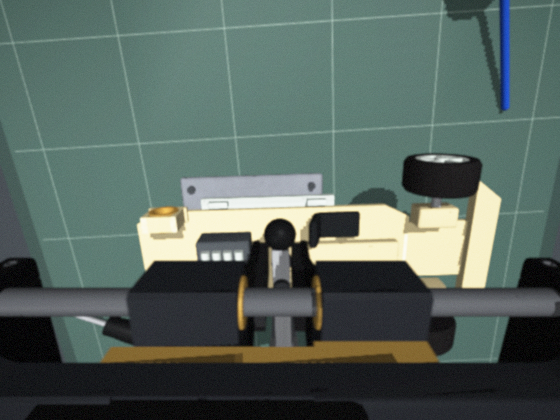

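```bash
python3 - <<'E'
from h import *
c=cam('wrist');print(tri([(c,(235,280)),(cam('scene'),(184.5,258.7))]),atz(c,(235,280),.134))
E
python3 -m pendant '[{"translation":[0,0,-1],"angular":[0,0,0],"hand":-1},{"translation":[0,0,-0.5],"angular":[0,0,0],"hand":-1},{"translation":[0,0,-0.4],"angular":[0,0,0],"hand":-1},{"translation":[0,0,-0.2],"angular":[0,0,0],"hand":-1},{"translation":[0,0,0],"angular":[0,0,0],"hand":-1}]'
```

```text
(array([ 0.59220998, -0.08284708,  0.13555516]), [np.float64(0.0009463557468782738), np.float64(0.0009463557468782186)]) [ 0.5927439  -0.08432561  0.134     ]
time: 10.65
ee_pos: [0.5925, -0.0843, 0.1711]
eef_rot: [-0.515, -0.484, 0.515, -0.484]
ft_force: [-0.1, -1.1, -1.1]
width: 0.0008
```

```bash
python3 -m pendant '[{"translation":[0,0,-0.2],"angular":[0,0,0],"hand":-1},{"translation":[0,0,-0.2],"angular":[0,0,0],"hand":-1},{"translation":[0,0,0],"angular":[0,0,0],"hand":-1}]'
python3 -m pendant '[{"translation":[0,0,-0.2],"angular":[0,0,0],"hand":-1},{"translation":[0,0,0],"angular":[0,0,0],"hand":-1}]'
```

```text
time: 10.95
ee_pos: [0.5931, -0.0842, 0.1697]
eef_rot: [0.515, 0.484, -0.515, 0.485]
ft_force: [-7.8, 0.7, 15.8]
width: 0.0006
time: 11.15
ee_pos: [0.5932, -0.0842, 0.1693]
eef_rot: [0.515, 0.483, -0.515, 0.485]
ft_force: [-13.6, 1.2, 29.5]
width: 0.0002
```

```bash
python3 -m pendant '[{"translation":[0,0,3],"angular":[0,0,0],"hand":-1},{"translation":[0,0,4.5],"angular":[0,0,0],"hand":0},{"translation":[0,3,3],"angular":[0,0,-2],"hand":1},{"translation":[0,4,2],"angular":[0,0,-2],"hand":1},{"translation":[0.5,4,2],"angular":[0,0,-2],"hand":1},{"translation":[0.5,4.5,1],"angular":[0,0,-2],"hand":1},{"translation":[0.5,4.5,0],"angular":[0,0,-2],"hand":1},{"translation":[0.5,4.5,0],"angular":[0,0,-3],"hand":1},{"translation":[0.5,1.5,0],"angular":[0,0,-2.5],"hand":1},{"translation":[0,0,0],"angular":[0,0,0],"hand":1},{"translation":[0,0,0],"angular":[0,0,0],"hand":1}]'
cat > look.py <<'E'
import sys
from h import *
s=r.read_state();print(s['ee_pos'].round(4),s['time'])
save('wrist',sys.argv[1]);c=cam('wrist',s)
for nm,z in [('wheel_center',.045),('axle_hub',.045),('axle_tip',.045)]:
    print(nm,[(np.round(x['point'],1).tolist(),round(x['confidence'],2),atz(c,x['point'],z)[:2].round(4).tolist()) for x in r.mark_of('wrist',nm)[:3]])
E
python3 look.py w8
```

```text
time: 12.25
ee_pos: [0.6178, 0.1752, 0.3203]
eef_rot: [-0.576, -0.411, 0.576, -0.411]
ft_force: [-0.5, -0.7, 0.2]
width: 0.0729
[0.6178 0.1752 0.3203] 12.25
wheel_center [([41.0, 161.8], 0.96, [0.5368, 0.3669]), ([98.8, 278.4], 0.61, [0.6458, 0.2609]), ([173.0, 404.8], 0.56, [0.7746, 0.1173])]
axle_hub [([187.5, 412.7], 0.67, [0.7804, 0.0942]), ([24.0, 162.2], 0.65, [0.545, 0.383]), ([116.1, 285.1], 0.61, [0.6471, 0.2386])]
axle_tip [([240.2, 438.6], 0.86, [0.7995, 0.0055]), ([203.1, 288.4], 0.84, [0.6144, 0.128])]
```

View pics/w8.png

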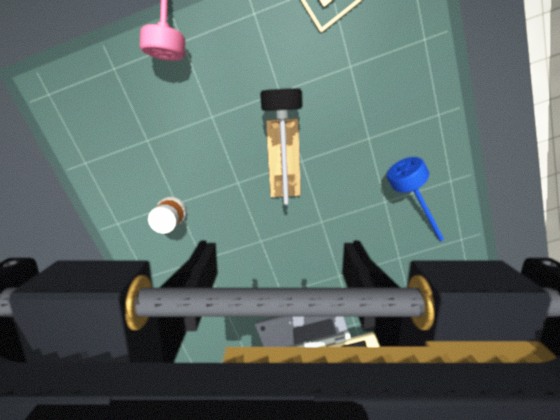

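```bash
python3 -m pendant '[{"translation":[0.6,1.6,-3],"angular":[0,0,2],"hand":1},{"translation":[0.6,1.6,-3.5],"angular":[0,0,2],"hand":1},{"translation":[0.6,1.6,-3.5],"angular":[0,0,1.5],"hand":1},{"translation":[0.3,0.5,-2],"angular":[0,0,0],"hand":1},{"translation":[0,0,0],"angular":[0,0,0],"hand":1},{"translation":[0,0,0],"angular":[0,0,0],"hand":1}]'
python3 look.py w9; python3 -c "
from h import *
m=R.from_quat(r.read_state()['eef_rot']).as_matrix();print(m.round(4))"
```

```text
time: 13.05
ee_pos: [0.639, 0.2277, 0.2013]
eef_rot: [0.556, 0.437, -0.556, 0.437]
ft_force: [0.8, -0.5, 1.8]
width: 0.0865
[0.639  0.2277 0.2013] 13.05
wheel_center [([261.5, 432.2], 0.96, [0.7763, 0.1205]), ([69.5, 128.4], 0.86, [0.5389, 0.3676]), ([162.3, 281.8], 0.56, [0.6486, 0.2582])]
axle_hub [([181.7, 280.8], 0.83, [0.6433, 0.2403]), ([48.7, 133.8], 0.65, [0.5495, 0.3818]), ([274.2, 435.5], 0.56, [0.7783, 0.1046])]
axle_tip [([286.3, 274.9], 0.75, [0.6103, 0.1304])]
[[ 2.600e-03  9.720e-01 -2.349e-01]
 [ 5.000e-04 -2.349e-01 -9.720e-01]
 [-1.000e+00  2.400e-03 -1.100e-03]]
```

View pics/w9.png

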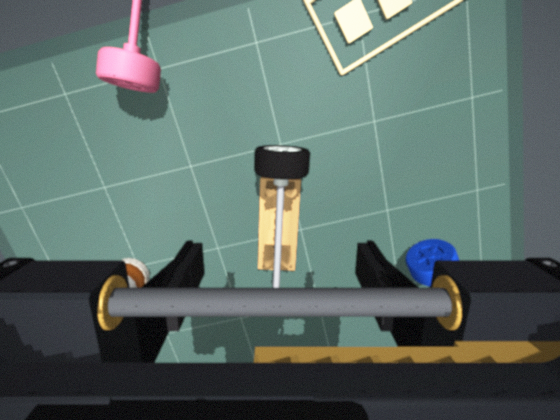

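Run:
```python
from h import *
c9=cam('wrist')
s=dict(ee_pos=np.array([.6178,.1752,.3203]),eef_rot=[-0.576,-0.411,0.576,-0.411]); s['eef_rot']=np.array(s['eef_rot'])
c8=cam('wrist',s)
im=cv2.imread('pics/w9.png');g=cv2.cvtColor(im,cv2.COLOR_BGR2HSV)
for row in range(186,286,8):
    seg=im[row,255:305].astype(int); 
    m=(g[row,255:305,1]<60)&(g[row,255:305,2]>110); xs=np.where(m)[0]+255
    print(row,xs.min() if len(xs) else None,xs.max() if len(xs) else None,xs.mean() if len(xs) else None, atz(c9,(row,xs.mean()),.045)[:2].round(4) if len(xs) else '')
C={n:cam(n) for n in('scene','top')}
for n,a in {'wheel':((98.8,278.4),(162.3,281.8),(303.9,338.7)),'hub':((116.1,285.1),(181.7,280.8),(293.7,335)),'tip':((203.1,288.4),(286.3,274.9),(259,306.7))}.items():
    print(n,tri([(c8,a[0]),(c9,a[1])])); print('   ',tri([(c8,a[0]),(c9,a[1]),(C['scene'],a[2])]))
i=im[130:300,200:360];cv2.imwrite('pics/w9c.png',cv2.resize(i,None,fx=3.5,fy=3.5,interpolation=2))
```

```text
186 255 304 280.72727272727275 [0.6428 0.2365]
194 255 304 283.0 [0.6431 0.2282]
202 255 303 277.73333333333335 [0.6362 0.2215]
210 255 304 280.5 [0.6369 0.2128]
218 256 304 280.57142857142856 [0.635  0.2046]
226 256 304 284.3125 [0.6366 0.1954]
234 257 304 285.2307692307692 [0.6355 0.1867]
242 257 304 285.15384615384613 [0.6334 0.1782]
250 256 304 279.7692307692308 [0.6259 0.1707]
258 256 303 279.0 [0.623 0.162]
266 256 296 274.6363636363636 [0.6164 0.1541]
274 258 299 279.7142857142857 [0.6193 0.1437]
282 271 289 278.57142857142856 [0.6159 0.1346]
wheel (array([0.64762663, 0.26057415, 0.05447895]), [np.float64(0.001863270077195169), np.float64(0.0018632700771951298)])
    (array([0.64861949, 0.25815526, 0.04074173]), [np.float64(0.004071592193851517), np.float64(0.0005011641496291026), np.float64(0.0035860859338679913)])
hub (array([0.64535239, 0.23901869, 0.04035067]), [np.float64(0.0017902505561991817), np.float64(0.0017902505561991746)])
    (array([0.64591002, 0.24015332, 0.05386861]), [np.float64(0.0015485955613519376), np.float64(0.0029507570268058458), np.float64(0.0014825600012331034)])
tip (array([0.61219743, 0.12761759, 0.04132583]), [np.float64(0.0020420066419231074), np.float64(0.0020420066419232817)])
    (array([0.61431762, 0.12702329, 0.04860057]), [np.float64(0.0021675729834094047), np.float64(0.005800543418113509), np.float64(0.007525833732795181)])
```

View pics/w9c.png

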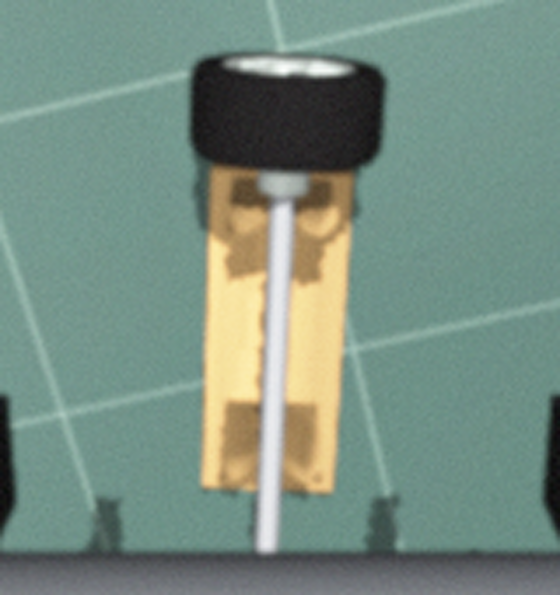

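Run:
```python
from h import *
c=cam('wrist');a=atz(c,(187.1,280.7),.045);b=atz(c,(287.1,276),.045);w=atz(c,(162,281.9),.045)
print(a,b,w,np.degrees(np.arctan2(*(a-b)[[1,0]])),np.degrees(np.arctan2(*(w-b)[[1,0]])))
d=(a-b)/np.linalg.norm(a-b);print('wheel from tip det',b,)
```

```text
[0.64251265 0.23541948 0.045     ] [0.61174419 0.12920828 0.045     ] [0.64932313 0.25886021 0.045     ] 73.84415507810218 73.83604314238448
wheel from tip det [0.61174419 0.12920828 0.045     ]
```

```bash
python3 -m pendant '[{"translation":[0.4,1.1,-2.5],"angular":[0,0,-2.6],"hand":1},{"translation":[0.4,1.1,-3.5],"angular":[0,0,0],"hand":1},{"translation":[0.15,0.9,-3],"angular":[0,0,0],"hand":1},{"translation":[0,0,-2.5],"angular":[0,0,0],"hand":1},{"translation":[0,0,0],"angular":[0,0,0],"hand":1}]'
python3 look.py w10
```

```text
time: 13.75
ee_pos: [0.6467, 0.2587, 0.0825]
eef_rot: [-0.563, -0.425, 0.567, -0.425]
ft_force: [-0.6, 0.2, 0.2]
width: 0.0872
[0.6467 0.2587 0.0825] 13.75
wheel_center [([120.4, 43.3], 0.84, [0.5452, 0.3665]), ([247.3, 280.8], 0.61, [0.6472, 0.2591]), ([275.6, 282.3], 0.34, [0.6427, 0.2401])]
axle_hub [([276.7, 282.5], 0.92, [0.6426, 0.2393]), ([82.5, 42.3], 0.55, [0.5542, 0.3837])]
axle_tip []
```

View pics/w10.png

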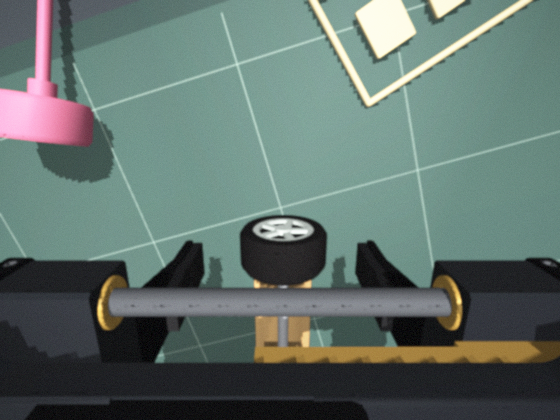

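```bash
python3 -m pendant '[{"translation":[0.05,0,-1.2],"angular":[0,0,0],"hand":1},{"translation":[0.05,0.05,-1.2],"angular":[0,0,0],"hand":1},{"translation":[0,0,0],"angular":[0,0,0],"hand":-0.2},{"translation":[0,0,0],"angular":[0,0,0],"hand":-1},{"translation":[0,0,0],"angular":[0,0,0],"hand":-1},{"translation":[0,0,0],"angular":[0,0,0],"hand":-1},{"translation":[0,0,0],"angular":[0,0,0],"hand":-1},{"translation":[0,0,0],"angular":[0,0,0],"hand":-1}]' 30
python3 look.py w11
```

```text
time: 14.75
ee_pos: [0.6492, 0.2603, 0.0617]
eef_rot: [0.565, 0.425, -0.565, 0.425]
ft_force: [-0.4, 0.7, 1.1]
width: 0.0511
[0.6492 0.2603 0.0617] 14.75
wheel_center [([266.9, 277.3], 0.92, [0.6474, 0.2595]), ([124.2, 7.3], 0.7, [0.5455, 0.3681])]
axle_hub [([83.5, 12.5], 0.65, [0.5574, 0.3835])]
axle_tip []
```

View pics/w11.png

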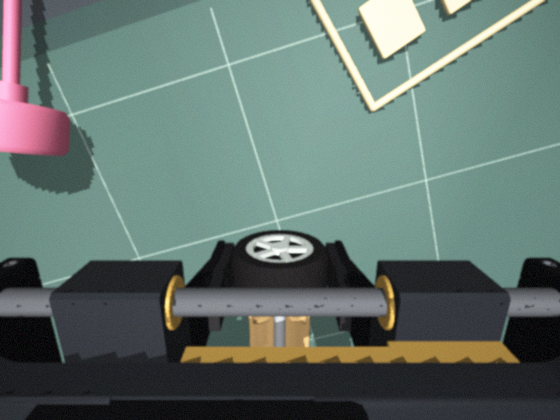

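```bash
python3 -m pendant '[{"translation":[0,0,1.5],"angular":[0,0,0],"hand":-1},{"translation":[0,0,3],"angular":[0,0,0],"hand":-1},{"translation":[0,0,4],"angular":[0,0,0],"hand":-1},{"translation":[0,0,4],"angular":[0,0,0],"hand":-1},{"translation":[0,0,0],"angular":[0,0,0],"hand":-1},{"translation":[0,0,0],"angular":[0,0,0],"hand":-1}]'
python3 - <<'E'
from h import *
save('scene','s12');save('top','t12')
for n in ('s12','t12'):
    i=cv2.imread(f'pics/{n}.png'); 
i=cv2.imread('pics/top0.png')[125:265,275:365];cv2.imwrite('pics/t0c.png',cv2.resize(i,None,fx=4.2,fy=4.2,interpolation=2))
i=cv2.imread('pics/t12.png')[125:265,275:365];cv2.imwrite('pics/t12c.png',cv2.resize(i,None,fx=4.2,fy=4.2,interpolation=2))
E
```

```text
time: 15.55
ee_pos: [0.6496, 0.2605, 0.1885]
eef_rot: [0.566, 0.425, -0.564, 0.425]
ft_force: [-0.0, -0.1, -1.3]
width: 0.0515
```

View pics/t12.png

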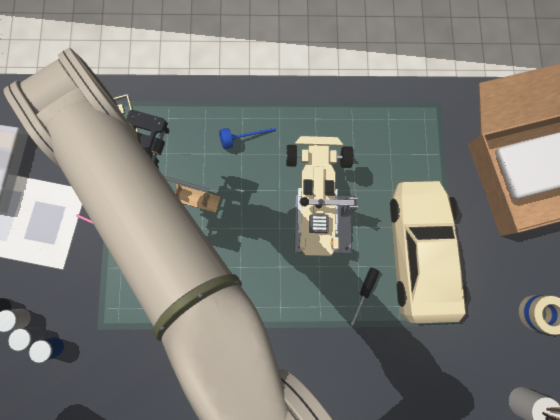

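View pics/s12.png

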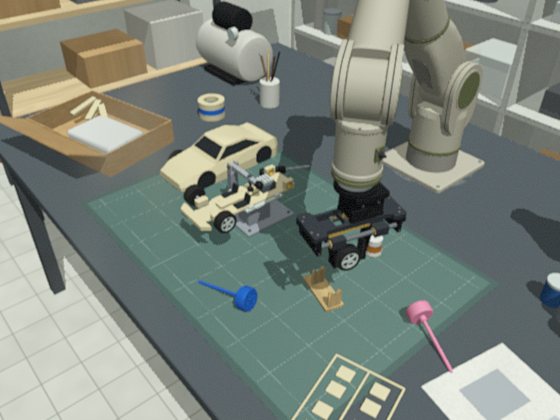

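View pics/t0c.png

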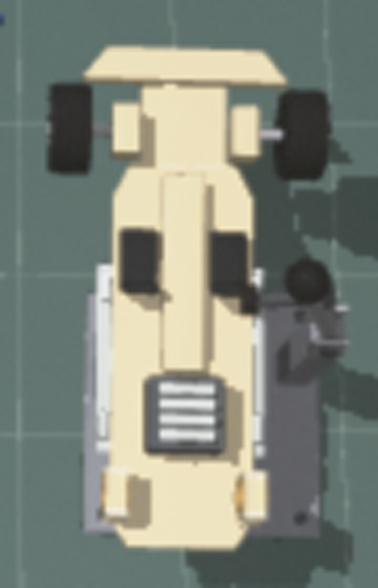

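View pics/t12c.png

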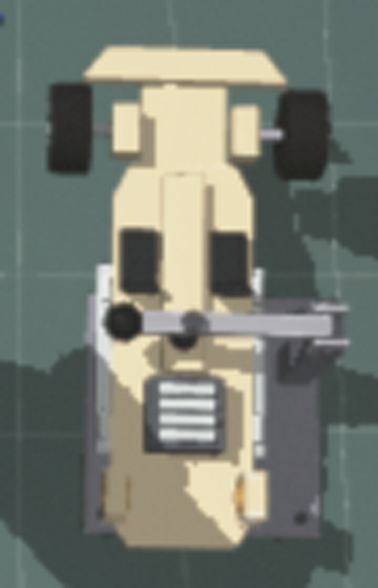

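Run:
```python
from h import *
c=cam('top')
def p(x,y,z): return atz(c,(125+y/4.2,275+x/4.2),z)
def rep(n,a,b): print(n,a.round(4),b.round(4),np.degrees(np.arctan2(-(a-b)[0],(a-b)[1])).round(2))
rep('fw',p(70,128,.12),p(303,135,.12))
rep('rear posts',p(116,494,.11),p(255,496,.11))
rep('flange',p(104,492,.098),p(240,495,.098))
rep('arm',p(122,322,.134),p(335,325,.139))
a=p(112,200,.087);b=p(112,475,.087);print('left edge',a,b,np.degrees(np.arctan2((a-b)[1],(a-b)[0])))
a=p(254,200,.087);b=p(251,475,.087);print('right edge',a,b,np.degrees(np.arctan2((a-b)[1],(a-b)[0])))
a=p(100,268,.06);b=p(97,450,.06);
print('top cam roll',np.degrees(np.arctan2(*(atz(c,(100,300),.1)-atz(c,(300,300),.1))[[1,0]])))
```

```text
fw [ 0.7058 -0.0584  0.12  ] [ 0.7019 -0.1896  0.12  ] -1.71
rear posts [ 0.5009 -0.0817  0.11  ] [ 0.4994 -0.1579  0.11  ] -1.08
flange [ 0.5032 -0.0761  0.098 ] [ 0.5012 -0.1516  0.098 ] -1.52
arm [ 0.5918 -0.0846  0.134 ] [ 0.589  -0.1993  0.139 ] -1.44
left edge [ 0.67341947 -0.08397446  0.087     ] [ 0.51380335 -0.08148345  0.087     ] -0.894100181012228
right edge [ 0.67343535 -0.16639285  0.087     ] [ 0.51348116 -0.1598228   0.087     ] -2.3520773062262763
top cam roll -0.8521974603513428
```

```bash
python3 -m pendant '[{"translation":[-1.1,-1,0],"angular":[0,0,1.5],"hand":-1},{"translation":[-2.5,-3,0],"angular":[0,0,2.5],"hand":-1},{"translation":[-2.5,-3,0],"angular":[0,0,2.5],"hand":-1},{"translation":[-2.5,-3,0],"angular":[0,0,2.5],"hand":-1},{"translation":[-2.5,-3,0],"angular":[0,0,2.5],"hand":-1},{"translation":[-2,-2,0],"angular":[0,0,2],"hand":-1},{"translation":[-1,-1,0],"angular":[0,0,1],"hand":-1},{"translation":[0,0,-2],"angular":[0,0,0],"hand":-1},{"translation":[0,0,-2],"angular":[0,0,0],"hand":-1},{"translation":[0,0,0],"angular":[0,0,0],"hand":-1},{"translation":[0,0,0],"angular":[0,0,0],"hand":-1}]'
cat > look2.py <<'E'
import sys
from h import *
s=r.read_state();M=R.from_quat(s['eef_rot']).as_matrix();print(s['ee_pos'].round(4),M.round(4).tolist(),s['time'])
c=cam('scene')
save('scene',sys.argv[1]);save('wrist',sys.argv[1]+'w');save('top',sys.argv[1]+'t')
for n in ('scene','wrist','top'):
  for nm in ['wheel_center','axle_hub','axle_tip','bush_left','bush_right']:
    print(n,nm,[(np.round(x['point'],1).tolist(),round(x['confidence'],2)) for x in r.mark_of(n,nm)[:3]])
e=s['ee_pos']; 
for k,d in (('wheel',-.001),('hub',.021),('tip',.136)):
    P=e+M[:,2]*d+M[:,0]*.0167;print(k,P.round(4),[np.round(proj(cam(n,s),P),1).tolist() for n in('scene','top','wrist')])
P=[.5035,-.0752,.098];print('BL',[np.round(proj(cam(n,s),P),1).tolist() for n in('scene','top','wrist')])
i=cv2.imread(f'pics/{sys.argv[1]}.png')[150:270,230:410];cv2.imwrite(f'pics/{sys.argv[1]}c.png',cv2.resize(i,None,fx=4.4,fy=4.4,interpolation=2))
i=cv2.imread(f'pics/{sys.argv[1]}t.png')[180:300,220:400];cv2.imwrite(f'pics/{sys.argv[1]}tc.png',cv2.resize(i,None,fx=4.4,fy=4.4,interpolation=2))
E
python3 look2.py s13
```

```text
time: 16.75
ee_pos: [0.5077, 0.1002, 0.1462]
eef_rot: [-0.507, -0.493, 0.507, -0.492]
ft_force: [0.2, -0.3, -0.3]
width: 0.0513
[0.5077 0.1002 0.1462] [[-0.0017, 0.9996, -0.0283], [0.0002, -0.0283, -0.9996], [-1.0, -0.0017, -0.0001]] 16.75
scene wheel_center [([298.4, 245.4], 0.9), ([310.0, 418.5], 0.74), ([205.7, 336.6], 0.53)]
scene axle_hub [([293.5, 239.2], 0.8), ([322.4, 427.4], 0.69), ([202.7, 333.2], 0.54)]
scene axle_tip [([280.2, 199.7], 0.91), ([368.7, 452.4], 0.85), ([179.6, 278.2], 0.6)]
scene bush_left [([185.8, 285.2], 0.86), ([207.3, 339.5], 0.67)]
scene bush_right [([169.4, 263.8], 0.78)]
wrist wheel_center [([267.1, 278.0], 0.63)]
wrist axle_hub []
wrist axle_tip []
wrist bush_left []
wrist bush_right []
top wheel_center [([235.3, 119.0], 0.83), ([137.4, 224.9], 0.61)]
top axle_hub [([140.4, 235.7], 0.68), ([233.5, 110.8], 0.56)]
top axle_tip [([130.5, 272.6], 0.9), ([214.2, 75.1], 0.7), ([244.0, 282.7], 0.45)]
top bush_left [([243.1, 301.0], 0.66)]
top bush_right [([242.6, 336.2], 0.72), ([241.6, 283.3], 0.53)]
wheel [0.5077 0.1012 0.1295] [[208.3, 337.6], [239.1, 221.6], [263.4, 279.9]]
hub [0.5071 0.0792 0.1295] [[203.8, 331.0], [239.3, 231.5], [298.1, 279.9]]
tip [ 0.5038 -0.0358  0.1294] [[181.8, 298.8], [240.6, 282.8], [444.5, 279.9]]
BL [[185.4, 288.0], [242.0, 299.4], [439.7, 280.9]]
```

View pics/s13c.png

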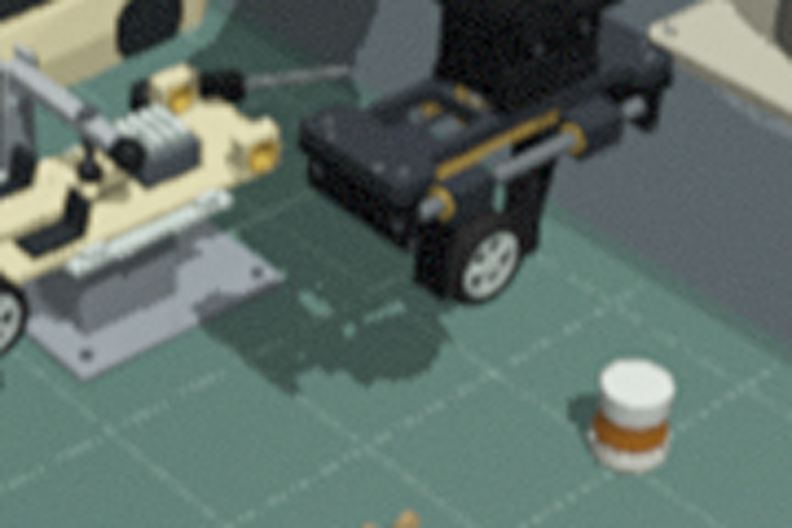

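View pics/s13tc.png

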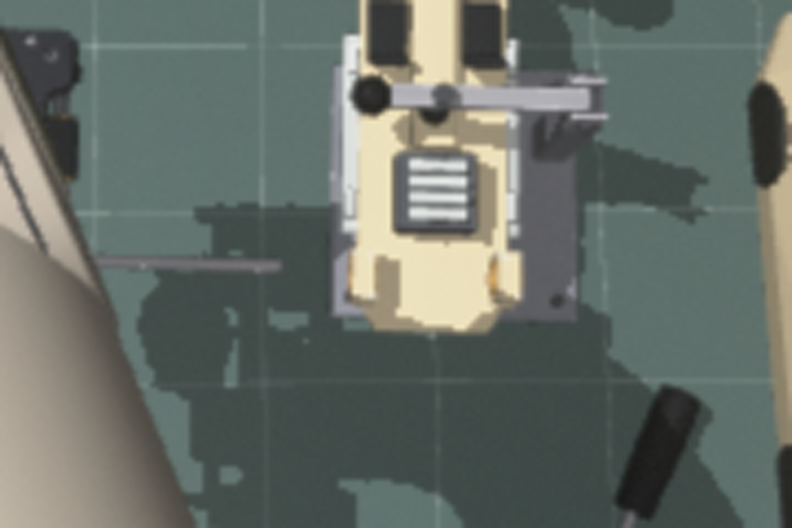

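View pics/s13w.png

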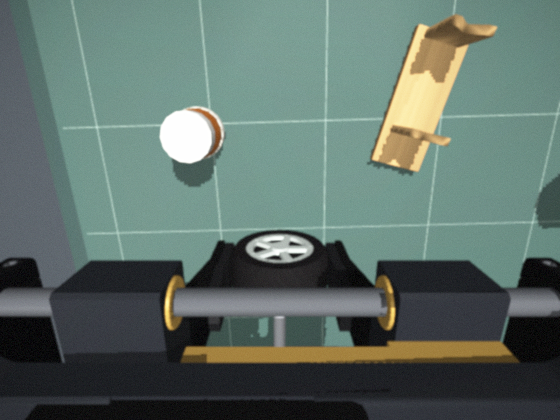

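Run:
```python
from h import *
s=r.read_state();M=R.from_quat(s['eef_rot']).as_matrix();c=cam('scene')
for d in(-.011,-.013):
  for dz in (.0127,.0167,.0207): print(d,dz,np.round(proj(c,s['ee_pos']+M[:,2]*d+M[:,0]*dz),1))
i=cv2.imread('pics/s13.png')[190:225,320:360];cv2.imwrite('pics/z.png',cv2.resize(i,None,fx=16,fy=16,interpolation=2))
i=cv2.imread('pics/s13.png')[170:205,265:305];cv2.imwrite('pics/z2.png',cv2.resize(i,None,fx=16,fy=16,interpolation=2))
print(proj(c,[.5035,-.0752,.098]),proj(c,[.5035,-.0752,.102]),proj(c,[.5075,-.0752,.098]))
```

```text
-0.011 0.0127 [209.  340.7]
-0.011 0.0167 [210.4 340.5]
-0.011 0.0207 [211.8 340.4]
-0.013 0.0127 [209.4 341.3]
-0.013 0.0167 [210.8 341.1]
-0.013 0.0207 [212.2 341. ]
(np.float64(185.36346369414366), np.float64(288.0477213243676)) (np.float64(184.05041404896613), np.float64(288.0749629886456)) (np.float64(185.93587643568725), np.float64(286.8475271197042))
```

View pics/z.png

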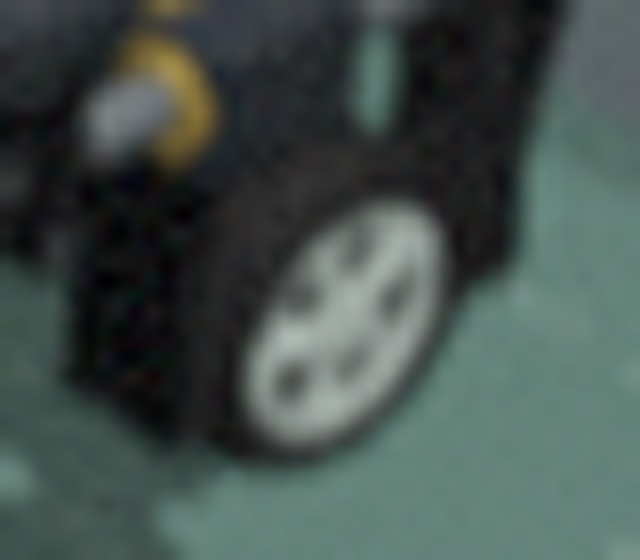

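View pics/z2.png

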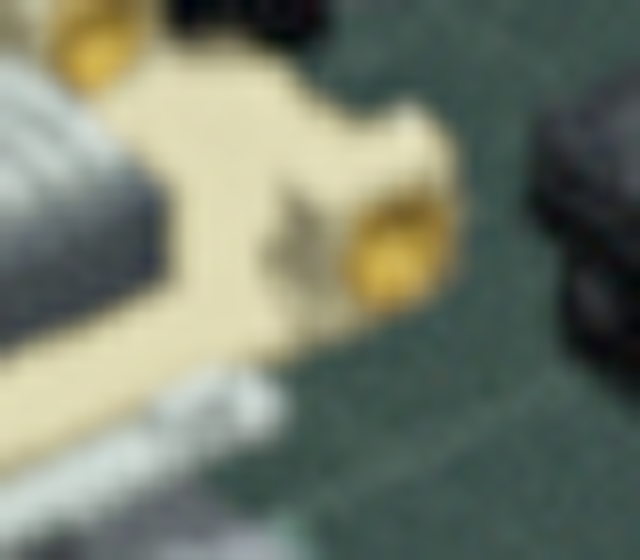

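```bash
python3 -m pendant '[{"translation":[0,0,-1.5],"angular":[0,0,0],"hand":-1},{"translation":[-0.05,0,-1.25],"angular":[0,0,0],"hand":-1},{"translation":[0,-0.5,-0.4],"angular":[0,0,0],"hand":-1},{"translation":[0,-0.5,0],"angular":[0,0,0],"hand":-1},{"translation":[-0.05,-0.5,0],"angular":[0,0,0],"hand":-1},{"translation":[0,0,0],"angular":[0,0,0],"hand":-1},{"translation":[0,0,0],"angular":[0,0,0],"hand":-1}]'
python3 look2.py s14 | grep -v wrist
python3 - <<'E'
import cv2
i=cv2.imread('pics/s14t.png')[225:260,270:345];cv2.imwrite('pics/z3.png',cv2.resize(i,None,fx=10,fy=10,interpolation=2))
i=cv2.imread('pics/s14.png')[160:215,255:335];cv2.imwrite('pics/z4.png',cv2.resize(i,None,fx=10,fy=10,interpolation=2))
E
```

```text
time: 18.35
ee_pos: [0.5075, 0.085, 0.1154]
eef_rot: [0.507, 0.492, -0.507, 0.493]
ft_force: [0.2, -0.2, -0.6]
width: 0.0508
[0.5075 0.085  0.1154] [[0.0009, 0.9996, -0.0289], [0.0, -0.0289, -0.9996], [-1.0, 0.0009, -0.0]] 18.35
scene wheel_center [([299.4, 246.0], 0.95), ([310.3, 420.1], 0.8), ([218.1, 328.1], 0.52)]
scene axle_hub [([290.1, 239.1], 0.89), ([209.1, 327.9], 0.65), ([320.1, 426.8], 0.56)]
scene axle_tip [([366.8, 452.5], 0.84), ([281.3, 197.9], 0.65)]
scene bush_left [([186.8, 286.6], 0.96), ([166.7, 261.4], 0.32)]
scene bush_right [([166.4, 264.5], 0.65)]
top wheel_center [([139.0, 226.0], 0.78), ([234.0, 118.0], 0.59), ([238.1, 299.6], 0.58)]
top axle_hub [([137.8, 235.7], 0.92), ([230.8, 111.5], 0.77)]
top axle_tip [([130.6, 273.9], 0.85), ([213.1, 76.4], 0.56), ([246.2, 289.7], 0.42)]
top bush_left [([243.6, 298.3], 0.7), ([243.1, 338.5], 0.59)]
top bush_right [([243.6, 336.8], 0.57)]
wheel [0.5075 0.086  0.0987] [[215.8, 332.1], [240.5, 229.9], [263.4, 279.9]]
hub [0.5069 0.064  0.0987] [[211.3, 325.7], [240.8, 239.4], [298.1, 279.9]]
tip [ 0.5035 -0.0509  0.0987] [[189.4, 294.4], [242.0, 289.0], [444.5, 279.9]]
BL [[185.4, 288.0], [242.0, 299.4], [468.3, 280.8]]
```

View pics/z3.png

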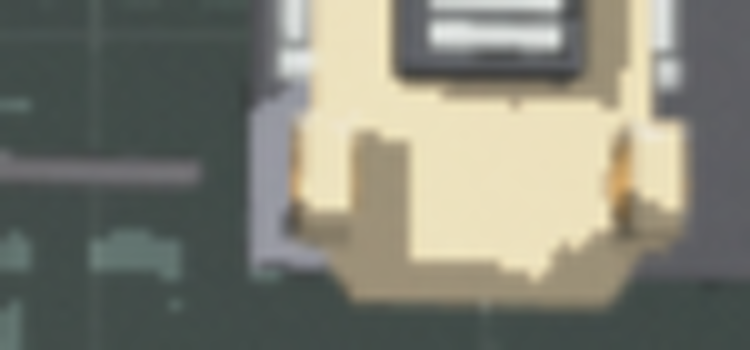

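View pics/z4.png

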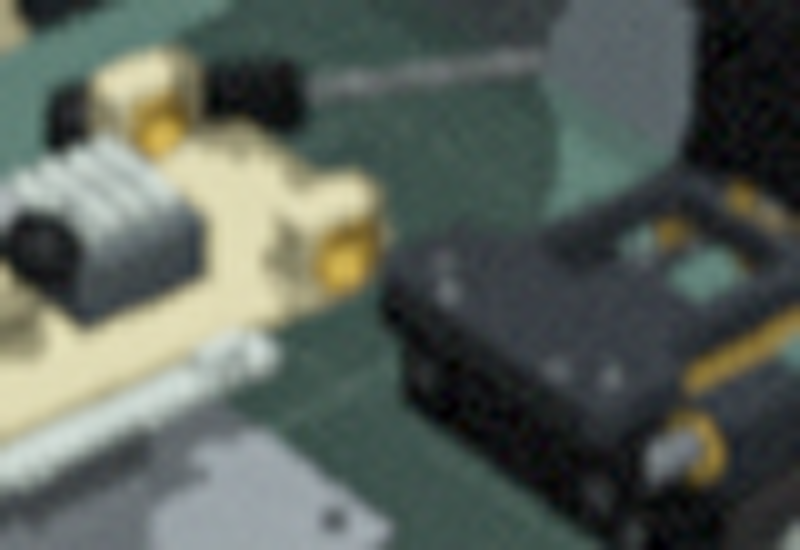

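Run:
```python
import cv2,numpy as np
a=cv2.imread('pics/top0.png')[230:255,293:345];b=cv2.imread('pics/s13t.png')[230:255,293:345]
k=lambda i:cv2.resize(i,None,fx=15,fy=12,interpolation=cv2.INTER_CUBIC)
o=np.vstack([k(a),k(b)])
for r in range(0,25,5):
    for off in(0,300): cv2.putText(o,str(230+r),(0,r*12+off+6),0,.4,(0,0,255),1)
cv2.imwrite('pics/z5.png',o)
```

```text
(no output)
```

View pics/z5.png

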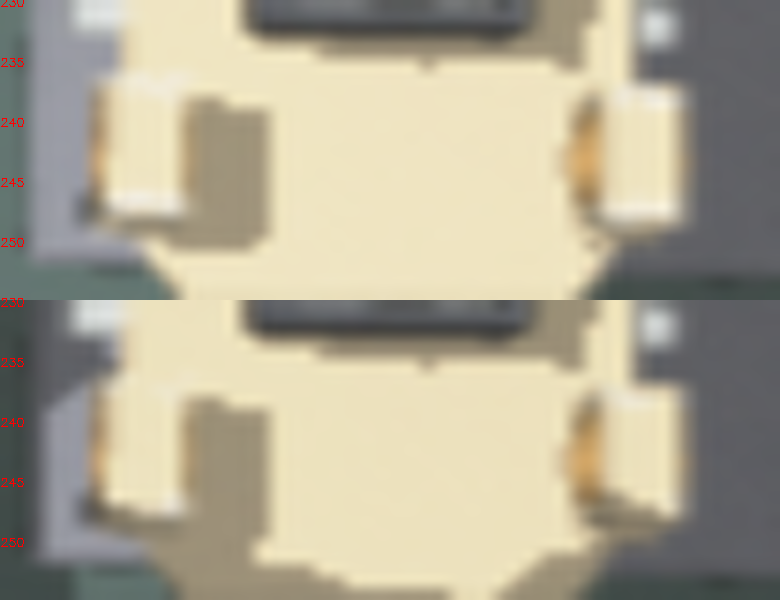

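```bash
python3 -m pendant '[{"translation":[0,0,-0.05],"angular":[0,0,0.4],"hand":-1},{"translation":[-0.01,-0.5,0],"angular":[0,0,0],"hand":-1},{"translation":[-0.01,-0.5,0],"angular":[0,0,0],"hand":-1},{"translation":[-0.01,-0.5,0],"angular":[0,0,0],"hand":-1},{"translation":[-0.01,-0.5,0],"angular":[0,0,0],"hand":-1},{"translation":[-0.01,-0.3,0],"angular":[0,0,0],"hand":-1},{"translation":[-0.01,-0.3,0],"angular":[0,0,0],"hand":-1},{"translation":[0,0,0],"angular":[0,0,0],"hand":-1}]'
python3 -m pendant '[{"translation":[-0.01,-0.3,0],"angular":[0,0,0],"hand":-1},{"translation":[-0.01,-0.3,0],"angular":[0,0,0],"hand":-1},{"translation":[0,0,0],"angular":[0,0,0],"hand":-1}]'
python3 - <<'E'
from h import *
save('top','t15');save('scene','s15')
i=cv2.imread('pics/t15.png')[225:260,270:345];cv2.imwrite('pics/z6.png',cv2.resize(i,None,fx=10,fy=10,interpolation=2))
i=cv2.imread('pics/s15.png')[160:215,255:335];cv2.imwrite('pics/z7.png',cv2.resize(i,None,fx=10,fy=10,interpolation=2))
E
```

```text
time: 20.05
ee_pos: [0.5066, 0.0587, 0.1145]
eef_rot: [-0.505, -0.494, 0.506, -0.495]
ft_force: [-0.2, -0.7, -0.8]
width: 0.0514
time: 20.35
ee_pos: [0.5064, 0.0527, 0.1144]
eef_rot: [-0.505, -0.494, 0.505, -0.495]
ft_force: [0.3, 0.1, -1.6]
width: 0.0513
```

View pics/z6.png

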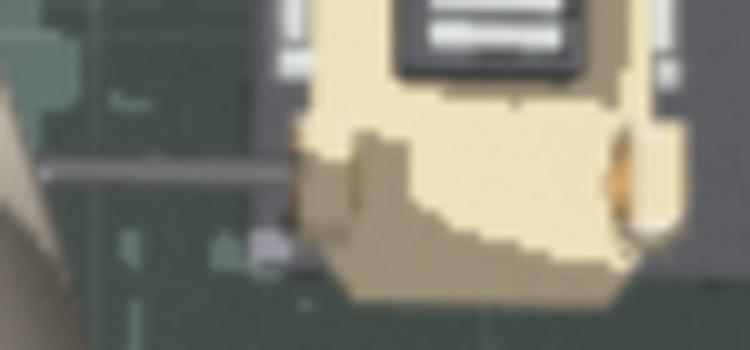

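View pics/z7.png

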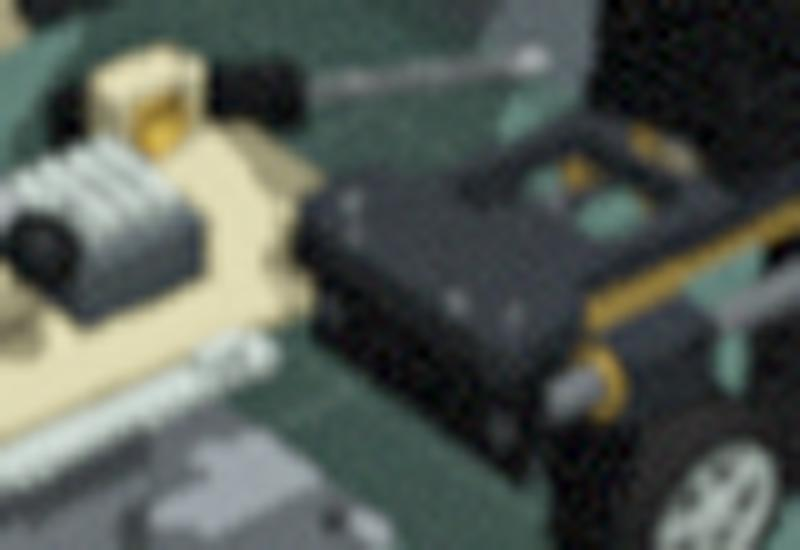

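```bash
python3 -m pendant '[{"translation":[-0.04,-0.3,0],"angular":[0,0,0],"hand":-1},{"translation":[-0.01,-0.3,0],"angular":[0,0,0],"hand":-1},{"translation":[-0.01,-0.3,0],"angular":[0,0,0],"hand":-1},{"translation":[-0.01,-0.3,0],"angular":[0,0,0],"hand":-1},{"translation":[0,0,0],"angular":[0,0,0],"hand":-1}]'
python3 -m pendant '[{"translation":[-0.01,-0.4,0],"angular":[0,0,0],"hand":-1},{"translation":[-0.01,-0.4,0],"angular":[0,0,0],"hand":-1},{"translation":[-0.01,-0.4,0],"angular":[0,0,0],"hand":-1},{"translation":[-0.01,-0.4,0],"angular":[0,0,0],"hand":-1},{"translation":[-0.01,-0.4,0],"angular":[0,0,0],"hand":-1},{"translation":[-0.01,-0.4,0],"angular":[0,0,0],"hand":-1},{"translation":[-0.01,-0.4,0],"angular":[0,0,0],"hand":-1},{"translation":[-0.01,-0.4,0],"angular":[0,0,0],"hand":-1},{"translation":[0,0,0],"angular":[0,0,0],"hand":-1}]'
python3 - <<'E'
from h import *
save('top','t16');save('scene','s16')
i=cv2.imread('pics/t16.png')[225:260,270:345];cv2.imwrite('pics/z6.png',cv2.resize(i,None,fx=10,fy=10,interpolation=2))
i=cv2.imread('pics/s16.png')[150:215,240:320];cv2.imwrite('pics/z7.png',cv2.resize(i,None,fx=9,fy=9,interpolation=2))
E
```

```text
time: 20.95
ee_pos: [0.5057, 0.0405, 0.1145]
eef_rot: [-0.505, -0.494, 0.506, -0.494]
ft_force: [0.1, -0.1, -0.8]
width: 0.0514
time: 21.85
ee_pos: [0.5049, 0.0085, 0.1144]
eef_rot: [-0.506, -0.494, 0.506, -0.494]
ft_force: [-0.3, 0.2, -0.7]
width: 0.0513
```

View pics/z6.png

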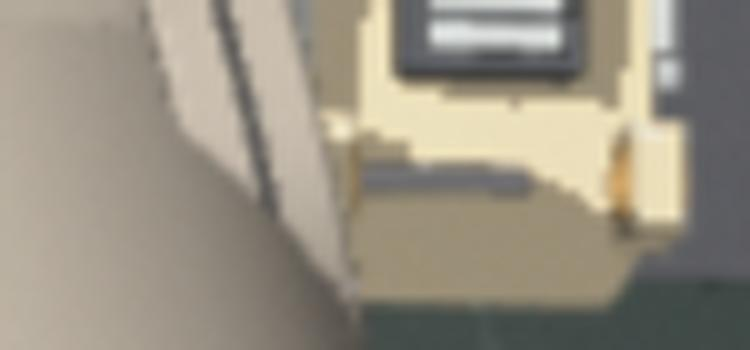

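View pics/z7.png

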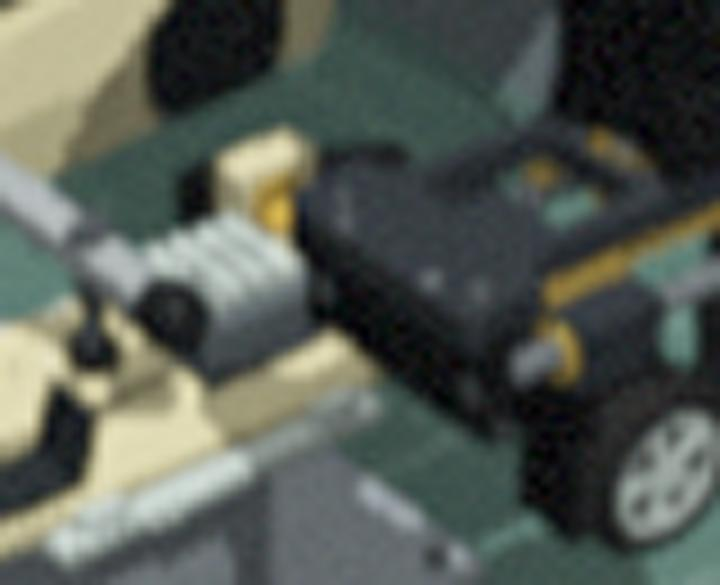

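```bash
python3 -m pendant '[{"translation":[-0.01,-0.4,0],"angular":[0,0,0],"hand":-1},{"translation":[-0.01,-0.4,0],"angular":[0,0,0],"hand":-1},{"translation":[-0.01,-0.4,0],"angular":[0,0,0],"hand":-1},{"translation":[-0.01,-0.4,0],"angular":[0,0,0],"hand":-1},{"translation":[-0.01,-0.3,0],"angular":[0,0,0],"hand":-1},{"translation":[0,0,0],"angular":[0,0,0],"hand":-1}]'
python3 -m pendant '[{"translation":[-0.01,-0.2,0],"angular":[0,0,0],"hand":-1},{"translation":[-0.01,-0.2,0],"angular":[0,0,0],"hand":-1},{"translation":[-0.01,-0.2,0],"angular":[0,0,0],"hand":-1},{"translation":[0,0,0],"angular":[0,0,0],"hand":-1}]'
python3 - <<'E'
from h import *
save('top','t17')
i=cv2.imread('pics/t17.png')[225:260,270:345];cv2.imwrite('pics/z6.png',cv2.resize(i,None,fx=10,fy=10,interpolation=2))
E
```

```text
time: 22.55
ee_pos: [0.5044, -0.0104, 0.1144]
eef_rot: [-0.505, -0.494, 0.506, -0.494]
ft_force: [0.2, 0.4, -0.2]
width: 0.0512
time: 22.95
ee_pos: [0.5041, -0.0162, 0.1144]
eef_rot: [-0.505, -0.494, 0.505, -0.495]
ft_force: [-0.9, -0.1, -0.3]
width: 0.0513
```

View pics/z6.png

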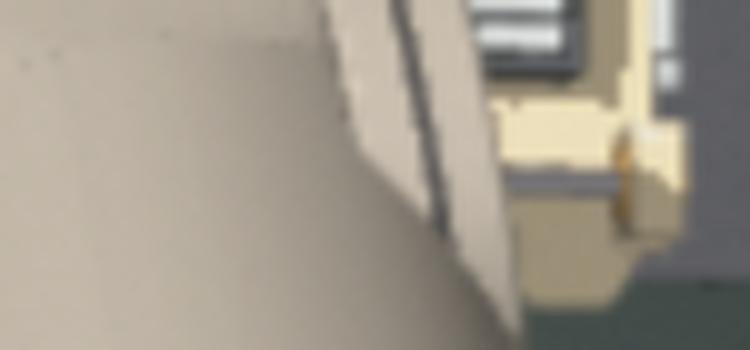

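```bash
python3 -m pendant '[{"translation":[-0.01,-0.2,0],"angular":[0,0,0],"hand":-1},{"translation":[-0.01,-0.2,0],"angular":[0,0,0],"hand":-1},{"translation":[-0.01,-0.2,0],"angular":[0,0,0],"hand":-1},{"translation":[0,0,0],"angular":[0,0,0],"hand":-1}]'
python3 -m pendant '[{"translation":[-0.01,-0.3,0],"angular":[0,0,0],"hand":-1},{"translation":[-0.01,-0.3,0],"angular":[0,0,0],"hand":-1},{"translation":[-0.01,-0.3,0],"angular":[0,0,0],"hand":-1},{"translation":[0,0,0],"angular":[0,0,0],"hand":-1}]'
python3 -m pendant '[{"translation":[-0.01,-0.3,0],"angular":[0,0,0],"hand":-1},{"translation":[-0.01,-0.3,0],"angular":[0,0,0],"hand":-1},{"translation":[-0.01,-0.3,0],"angular":[0,0,0],"hand":-1},{"translation":[-0.01,-0.3,0],"angular":[0,0,0],"hand":-1},{"translation":[0,0,0],"angular":[0,0,0],"hand":-1}]'
```

```text
time: 23.4
ee_pos: [0.5038, -0.0223, 0.1145]
eef_rot: [-0.505, -0.494, 0.505, -0.495]
ft_force: [0.2, -0.6, -0.4]
width: 0.0514
time: 23.8
ee_pos: [0.5035, -0.0315, 0.1145]
eef_rot: [-0.505, -0.494, 0.506, -0.494]
ft_force: [0.2, 0.3, 0.8]
width: 0.0512
time: 24.3
ee_pos: [0.503, -0.0434, 0.1144]
eef_rot: [-0.506, -0.494, 0.506, -0.494]
ft_force: [0.1, 0.6, -1.7]
width: 0.0516
```

Free motion, no force. I'll approach the hub contact in small steps.

```bash
python3 -m pendant '[{"translation":[-0.01,-0.2,0],"angular":[0,0,0],"hand":-1},{"translation":[0,-0.2,0],"angular":[0,0,0],"hand":-1},{"translation":[-0.01,-0.1,0],"angular":[0,0,0],"hand":-1},{"translation":[0,0,0],"angular":[0,0,0],"hand":-1}]'
python3 -m pendant '[{"translation":[0,-0.1,0],"angular":[0,0,0],"hand":-1},{"translation":[0,-0.1,0],"angular":[0,0,0],"hand":-1},{"translation":[0,0,0],"angular":[0,0,0],"hand":-1}]'
python3 - <<'E'
from h import *
save('top','t18');save('scene','s18');save('wrist','w18')
i=cv2.imread('pics/t18.png')[215:270,290:370];cv2.imwrite('pics/z6.png',cv2.resize(i,None,fx=10,fy=10,interpolation=2))
i=cv2.imread('pics/s18.png')[140:215,230:330];cv2.imwrite('pics/z7.png',cv2.resize(i,None,fx=8,fy=8,interpolation=2))
print([(n,nm,r.mark_of(n,nm)[:2]) for n in('top','scene') for nm in('axle_tip','bush_right','axle_hub')])
E
```

```text
time: 24.7
ee_pos: [0.5029, -0.048, 0.1145]
eef_rot: [0.505, 0.495, -0.505, 0.495]
ft_force: [-0.3, -0.9, -0.2]
width: 0.0513
time: 25.0
ee_pos: [0.5029, -0.05, 0.1145]
eef_rot: [0.505, 0.495, -0.505, 0.495]
ft_force: [-0.2, 0.6, 0.0]
width: 0.0512
[('top', 'axle_tip', [{'point': [129.9, 271.0], 'confidence': 0.81}, {'point': [213.7, 77.9], 'confidence': 0.6}]), ('top', 'bush_right', []), ('top', 'axle_hub', [{'point': [234.5, 112.2], 'confidence': 0.89}, {'point': [137.8, 235.3], 'confidence': 0.58}]), ('scene', 'axle_tip', [{'point': [281.0, 200.7], 'confidence': 0.84}, {'point': [367.4, 450.2], 'confidence': 0.8}]), ('scene', 'bush_right', [{'point': [162.6, 218.6], 'confidence': 0.3}]), ('scene', 'axle_hub', [{'point': [292.3, 236.9], 'confidence': 0.65}, {'point': [321.6, 425.5], 'confidence': 0.63}])]
```

View pics/z6.png

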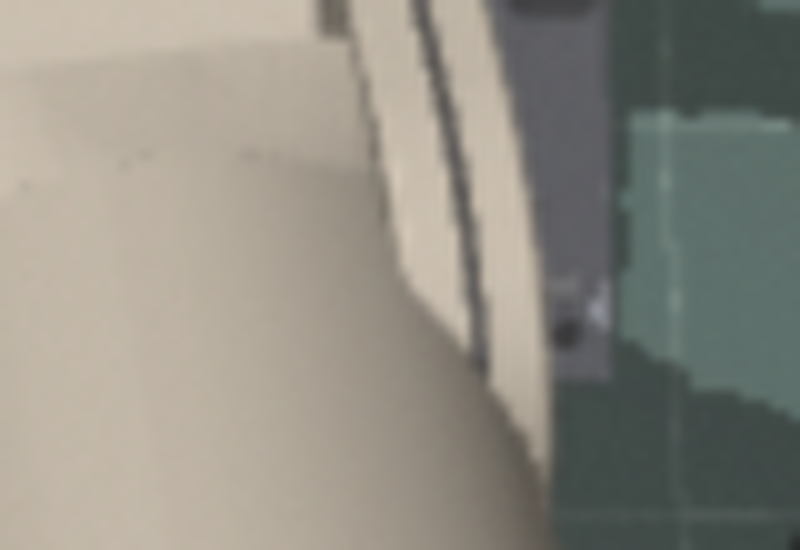

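View pics/z7.png

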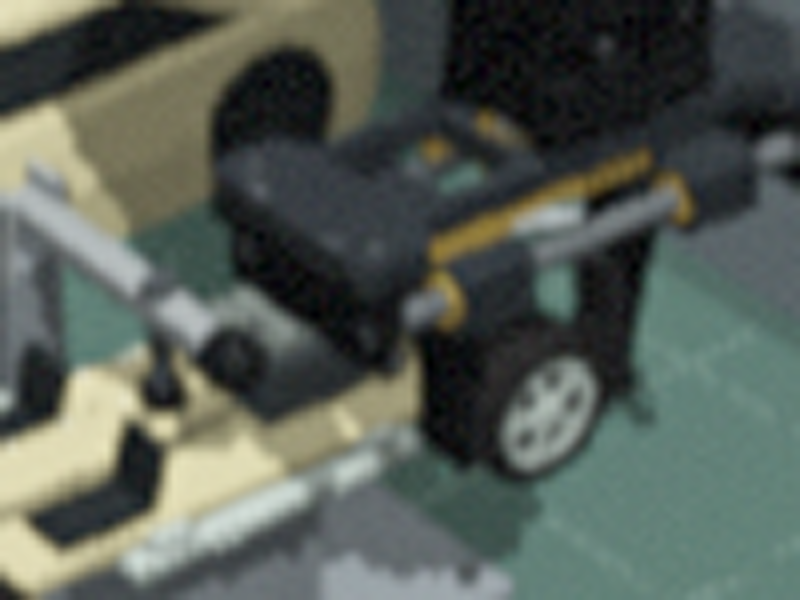

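View pics/w18.png

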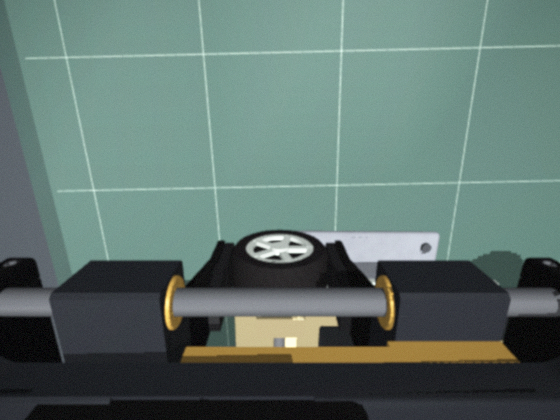

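```bash
for i in 1; do python3 -m pendant '[{"translation":[0,-0.1,0],"angular":[0,0,0],"hand":-1},{"translation":[0,-0.1,0],"angular":[0,0,0],"hand":-1},{"translation":[0,0,0],"angular":[0,0,0],"hand":-1}]'; done
python3 -m pendant '[{"translation":[0,-0.1,0],"angular":[0,0,0],"hand":-1},{"translation":[0,0,0],"angular":[0,0,0],"hand":-1}]'
```

```text
time: 25.75
ee_pos: [0.503, -0.0519, 0.1145]
eef_rot: [0.505, 0.495, -0.505, 0.495]
ft_force: [0.7, 0.2, -0.8]
width: 0.0517
time: 25.95
ee_pos: [0.5031, -0.0526, 0.1146]
eef_rot: [0.506, 0.495, -0.505, 0.495]
ft_force: [-0.1, 2.5, 0.3]
width: 0.0513
```

```bash
python3 -m pendant '[{"translation":[0,-0.1,0],"angular":[0,0,0],"hand":-1},{"translation":[0,0,0],"angular":[0,0,0],"hand":-1},{"translation":[0,0,0],"angular":[0,0,0],"hand":-1}]'
```

```text
time: 26.25
ee_pos: [0.5028, -0.0536, 0.1145]
eef_rot: [0.505, 0.495, -0.505, 0.495]
ft_force: [0.1, 2.4, 0.9]
width: 0.0515
```

```bash
python3 -m pendant '[{"translation":[0,-0.1,0],"angular":[0,0,0],"hand":-1},{"translation":[0,0,0],"angular":[0,0,0],"hand":-1},{"translation":[0,0,0],"angular":[0,0,0],"hand":-1}]'
python3 -m pendant '[{"translation":[0,-0.1,0],"angular":[0,0,0],"hand":-1},{"translation":[0,0,0],"angular":[0,0,0],"hand":-1},{"translation":[0,0,0],"angular":[0,0,0],"hand":-1}]'
```

```text
time: 26.55
ee_pos: [0.5028, -0.0541, 0.1145]
eef_rot: [0.505, 0.495, -0.505, 0.495]
ft_force: [-1.0, 4.8, 1.1]
width: 0.0509
time: 26.85
ee_pos: [0.5028, -0.0544, 0.1145]
eef_rot: [0.505, 0.495, -0.505, 0.494]
ft_force: [-1.5, 7.1, 1.2]
width: 0.0513
```

```bash
python3 -m pendant '[{"translation":[0,0.15,0],"angular":[0,0,0],"hand":-1},{"translation":[0,0,0],"angular":[0,0,0],"hand":-1},{"translation":[0,0,0],"angular":[0,0,0],"hand":-1}]'
python3 - <<'E'
from h import *
save('scene','s19');i=cv2.imread('pics/s19.png')[130:230,190:330];cv2.imwrite('pics/z8.png',cv2.resize(i,None,fx=5.5,fy=5.5,interpolation=2))
s=r.read_state();print(s['ee_pos'],s['ft_force'],s['width'],s['time'])
M=R.from_quat(s['eef_rot']).as_matrix();print(proj(cam('scene'),s['ee_pos']+M[:,2]*-.013+M[:,0]*.0167))
E
```

```text
time: 27.15
ee_pos: [0.5028, -0.0542, 0.1145]
eef_rot: [0.505, 0.495, -0.505, 0.495]
ft_force: [-1.2, 3.9, 0.9]
width: 0.0509
[ 0.50280982 -0.05411413  0.11445518] [-0.83806055  4.39002789  1.46172256] 0.051356163907678484 27.2
(np.float64(191.3622690332902), np.float64(297.17616622446945))
```

View pics/z8.png

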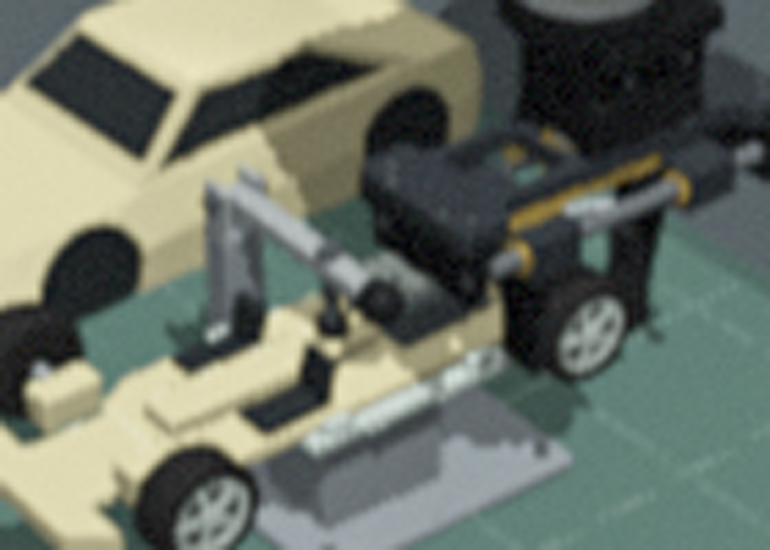

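```bash
python3 -c "
from bench import r
r.close_job()"
```

```text
the job is handed in; nothing more can be done
```

I closed the clamp onto the chassis. I then took the axle from its rack by the wheel and threaded it through the left and right rear bushes until the hub met the left bush. The job is handed in with the gripper still holding the wheel; no verdict was reported.

**Clamp:** After closing it I pressed on the knob with the fingertips up to about 30 N. It held firm with the knob at about 134 mm above the table, and the last scene picture shows it still down.

**Threading:** Measured forces stayed under about 2 N all the way through. The hub met the left bush at about 2.5 N. I pushed up to about 7 N to confirm it, then eased back to about 4 N. The chassis seems to have taken up about 1 mm of its play.

**Final position:** The wheel is where I expected it in the scene picture, so it had not slipped, and the fingers read 51 mm. By calculation the bare end is about 27 mm out of the right bush. The robot arm hid that end from the top camera, so I did not see it directly.

**Disagreements:** The networks' positions for the bushes scattered by 3 to 8 mm between cameras. I therefore aligned the axle in x and yaw from zoomed top-view pictures, and in height from the listed 98 mm checked against the scene view. I did not touch the body shell, paint jar or screwdriver.

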